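# Set coated brackets to air off at the extraction port

### The job

Freshly coated brackets are to air off beside the extraction port. First slide the shutter of the extraction box from closed to its next stop, half open, and leave it clicked in there; then lay every bracket that is on the bench, fin up, flat down into the tray cavity cut to its outline; only when all of them are in, slide the shutter on to its last stop, fully open. With it open, take the vapour probe from its stand, draw its tip slowly (about 2 cm a second) along the black gasket seam on top of the box from the right-hand end to the left-hand end, touching it or a few millimetres above, and stand the probe back in its stand. Leave the other things on the bench where they are.

Things in the scene. Friction and masses are not known exactly. Their poses are not given: they have to be found in the camera images.
- bar: Loose bare aluminium bracket, 100 g, straight bar: base 84 x 28 mm, centred on the origin; base 8 mm thick; upright fin to hold it by, 40 mm long (x), 10 mm thick (y), top 42 mm above the underside, centred over the origin. Origin on the underside, z up. May be absent.
- ell: Loose bare aluminium bracket, 100 g, L outline: a limb from x = -41 to +29 mm, y = -12 to +12 mm, and at its +x end a second limb x = 5 to 29 mm, y = 12 to 48 mm; base 8 mm thick; upright fin to hold it by, 40 mm long (x), 10 mm thick (y), top 42 mm above the underside, centred over the origin. Origin on the underside, z up. May be absent.
- tee: Loose bare aluminium bracket, 100 g, T outline: a stem x = -36 to 0 mm, y = -12 to +12 mm, and across its +x end a crossbar x = 0 to 24 mm, y = -33 to +33 mm; base 8 mm thick; upright fin to hold it by, 40 mm long (x), 10 mm thick (y), top 42 mm above the underside, centred over the origin. Origin on the underside, z up. May be absent.
- cross: Loose bare aluminium bracket, 100 g, plus-shaped outline: two arms 66 mm long and 24 mm wide crossing at the origin; base 8 mm thick; upright fin to hold it by, 40 mm long (x), 10 mm thick (y), top 42 mm above the underside, centred over the origin. Origin on the underside, z up. May be absent.
- yoke: Loose bare aluminium bracket, 100 g, U outline: a limb x = -30 to +30 mm, y = -12 to +12 mm with two prongs 20 mm wide at its ends reaching to y = +42 mm; base 8 mm thick; upright fin to hold it by, 40 mm long (x), 10 mm thick (y), top 42 mm above the underside, centred over the origin. Origin on the underside, z up. May be absent.
- cavity_bar (a point): Point on the floor of the tray cavity cut to the outline of the bracket 'bar' (3 mm clearance all round); a seated bracket has its origin here and its x and y axes along the tray's (no half turn, except that bar and cross look the same after one).
- cavity_ell (a point): Point on the floor of the tray cavity cut to the outline of the bracket 'ell' (3 mm clearance all round); a seated bracket has its origin here and its x and y axes along the tray's (no half turn, except that bar and cross look the same after one).
- cavity_tee (a point): Point on the floor of the tray cavity cut to the outline of the bracket 'tee' (3 mm clearance all round); a seated bracket has its origin here and its x and y axes along the tray's (no half turn, except that bar and cross look the same after one).
- cavity_cross (a point): Point on the floor of the tray cavity cut to the outline of the bracket 'cross' (3 mm clearance all round); a seated bracket has its origin here and its x and y axes along the tray's (no half turn, except that bar and cross look the same after one).
- cavity_yoke (a point): Point on the floor of the tray cavity cut to the outline of the bracket 'yoke' (3 mm clearance all round); a seated bracket has its origin here and its x and y axes along the tray's (no half turn, except that bar and cross look the same after one).
- tray: Fixed black shadow-cut tray, 176 mm (x) by 236 mm (y), 14 mm high, with five through-cut outlines over a grey floor 4 mm above the bench (cavities 10 mm deep). Origin under its centre, z up. The fins of all seated brackets run along its x axis and stand to 46 mm above the bench.
- extractor: Fixed white extraction box with a hose at its back (+x side), 115 mm (x = -75 to +40) by 250 mm (y), 55 mm high, with a dark oblong port in its top under the shutter between two steel rails (tops 65 mm up). Origin on the bench under the middle of the shutter track, z up; the shutter slides along its y axis.
- shutter_tab (a point): Middle of the black grip tab that stands on the steel shutter plate: tab 34 mm (x) by 14 mm (y, the sliding direction) by 44 mm high, top 105 mm above the bench; this point is 87 mm above the bench, axes as the extraction box's.
- shutter (a joint): Travel of the shutter plate in m along the extraction box's +y. Three stops it clicks into: 0 = port closed, 0.045 = half open (the next stop), 0.090 = fully open (the last stop; end of travel 0.093). About 7 N takes it over the hump midway between stops; past it, it draws itself to within 3 mm of the stop when let go.
- seam_right (a point): Right-hand end (seen from the robot) of the thin black gasket seam on the flat top of the extraction box, robot side of the shutter (56 mm from the track's middle): start of the probe's pass. 55 mm above the bench; a short cross line marks it. Rail 17 mm away.
- seam_left (a point): Left-hand end of the same straight seam, 160 mm from seam_right: end of the probe's pass. 55 mm above the bench.
- probe: Vapour probe, upright, 120 g. Origin at its tip (lowest point), z up along it. Steel shaft 12 mm thick up to 45 mm above the tip, round collar 36 mm across at 45 to 50 mm, black square grip 18 x 18 mm at 50 to 96 mm (faces along x and y). It hangs by its collar in the stand, loosely, its tip 15 mm above the bench.
- stand: Fixed grey stand 56 x 56 mm, 60 mm high, with a square hole 26 x 26 mm right down its middle, for the probe's shaft; the collar rests on top. Origin under its centre; axes along its sides.
- spool: Bystander, loose: solder spool, 56 mm across, 42 mm high; not to be disturbed. Origin at the centre of its underside.
- fan: Bystander, loose: square black fan, 70 x 70 x 22 mm; not to be disturbed. Origin at the centre of its underside.
- tin: Bystander, loose: low steel tin, 58 mm across, 45 mm high; not to be disturbed. Origin at the centre of its underside.
- driver: Bystander, loose: screwdriver 190 mm long, on the right; not to be disturbed. Origin at the centre of its underside as built.
- flux: Bystander, loose: white bottle 48 mm across, 120 mm high, at the back; not to be disturbed. Origin at the centre of its underside.
- bin: Bystander, loose: open blue bin 120 x 170 x 70 mm, on the left; not to be disturbed. Origin at the centre of its underside.
There are look-alikes about, which are no part of the job. Leave any green or turquoise look-alike of the yoke alone.

How it is judged:
By the outcome, as a careful person would: the job done as asked, in the order asked, and still so for the second after the job is handed in, with the robot touching nothing.
Of bar, ell, tee, cross, yoke only 3 to 5 are there at a start; the rules pass over those that are not, and their reading is None.
At some moment in a run one of bar, ell, tee, cross, yoke may be knocked a few centimetres aside while the robot is not near it.
It also fails if it takes over 210 s, if anything falls off the work surface, if the arm or the gripper's body presses on something with over 40 N, if the wrist force passes 120 N, or if a joint passes its speed limit or range.

### The arm

A 6-joint arm with a two-finger parallel gripper is mounted at the origin on the work surface. World frame = base frame: x ahead of the robot, y to its left, z up, the work surface at z = 0. Lengths are in m, angles in rad, forces in N, time in s.
With the tool pointing down it reaches from about 0.3 to 0.875 m from the base axis. Payload 6.4 kg.
Tool frame: the origin (TCP) lies between the finger pads; the fingertips stand 25 mm ahead of it and the grasp point (between the pads) lies 6 mm ahead of it; z points along the fingers, y is the line along which they close (so a half turn about z gives the same grasp; the last joint's range is limited). The gripper opens to 85 mm and grips with 20 to 120 N. Pads are 22 mm wide; open, the fingers measure 114 mm over their backs; the gripper's body (76 mm by 85 mm) begins 54 mm behind the grasp point. The pads swing forward as they close: fully open they stand 13 mm farther back than shut.
Start: joints at [-1.384, 0.181, 1.607, -0, 1.354, -0.206], TCP at [0.22, -0.531, 0.256] pointing down, gripper open.
Joint ranges: [-2.99, 2.99], [-0.89, 2.07], [0.3, 2.58], [-1.14, 4.28], [0, 2.63], [-3.12, 3.12]. Speed limits (rad/s): [2.57, 2.57, 3.01, 3.14, 3.14, 3.14].

### API

Orientations are given as a unit quaternion [w, x, y, z].
In Python, from bench import ctrl gives the robot as it stands.
- The arm moves only by the tool servo_tool, never from a script. Its argument "series" is text: rows parted by semicolons, each of 7 numbers parted by spaces: the gripper command: -1 is fully open, 1 is shut, values between are in proportion, then the shift along the tool's x, y, z in m, then the turn, a rotation vector about the tool's x, y, z in degrees. A call has 1 to 12 rows; each row is the pose to reach, as a shift and turn from the pose commanded when the call began, along the tool's axes at that moment; what a row does not reach only later rows make up. A row lasts 1/12 s, in which the tool goes at most 41.7 mm and 7.16 degrees, less where a joint would pass 70% of its speed; a pose out of reach is approached as far as the arm can. A call with a gripper value outside its range is refused whole. The fingers move at their own pace and stop on an object; the grip force is fixed at half the most. Time passes only in rows, so rows that repeat a pose let the fingers close. It gives the time, the measured TCP pose, the force, the opening and the grip force at its end, in the units of the state.
- ctrl.get_obs(): the state, without advancing time (a new reading comes with each control period).
- ctrl.camera(name): name is "scene" or "top" or "wrist"; returns a dict with "img" (480x640x3 uint8, red, green, blue), "z_map" (480x640 float32, m along the optical axis (not along the pixel's ray), 0 where there is no reading), "fovy" (degrees; the focal length in pixels is half the picture's height over the tangent of half this angle, whatever the lens; pixels are square), "cx", "cy" (the principal point, pixels), "k1" (the pictures are not rectified: a ray, as slopes to the right and down, at radius r is drawn at 1 + k1 r^2 times it, then the intrinsics apply), "extrinsics" (4x4, takes a point from camera to world coordinates); the wrist camera has in their place "T_tool_cam" (4x4, takes a point from camera to tool coordinates, whose origin is the TCP and whose axes are the flange's). Camera axes: x right, y down, z forward; pixel columns grow to the right and rows downward; lengths in m; the calibration is good to about 2 mm. A picture is of the moment at which its call begins: read the wrist's pose just before it.
- ctrl.hand_in(): hands the job in; it is judged then, once.
The state is a dict: "time_s": time; "q": joint angles; "dq": joint speeds; "joint_efforts": joint torques, N m; "eef_pos": TCP position; "eef_rot": TCP orientation; "wrist_force": force on the tool from outside, world axes, zero at the start; "torque": the same for the moment, N m; "opening": opening from 0.0 (shut) to 1.0 (fully open); "grasp_force": force on a finger pad.
Only numpy, scipy, OpenCV 4.12 (cv2) and the standard library are available. Lean on these libraries where they do the work, as an engineer would, in place of code of your own. Each camera call takes 0.05 s, during which the arm holds its last target. There are 200 camera calls.

## Working session

There is one attempt and no reset: what is moved stays moved. The work goes in short steps, Python scripts to look and compute and a tool call to move; the robot and the scene stay as the last step left them, time stands still between calls to the robot, and variables do not carry over. Pictures are saved under pics/ and viewed, at most 14 in all, crops included, and the job is handed in when it is done.

Besides the shell and the picture viewer there is one more tool, called after "Call:" as name(argument=value, ...), one argument or row to a line, values as JSON. servo_tool: Moves the arm, as the interface text tells. Its arguments: {"type":"object","properties":{"series":{"type":"string"}},"required":["series"]}

```bash
mkdir -p pics; ls
cat > h.py <<'E'
import numpy as np, cv2
from bench import ctrl
from scipy.spatial.transform import Rotation as R
def T_tool():
    o=ctrl.get_obs(); q=o["eef_rot"]; T=np.eye(4); T[:3,:3]=R.from_quat([q[1],q[2],q[3],q[0]]).as_matrix(); T[:3,3]=o["eef_pos"]; return T
def shot(name,fn=None):
    T=T_tool(); c=ctrl.camera(name)
    c["T"]=c["extrinsics"] if "extrinsics" in c else T@c["T_tool_cam"]
    c["T"]=np.array(c["T"])
    if fn: cv2.imwrite("pics/"+fn,cv2.cvtColor(c["img"],cv2.COLOR_RGB2BGR)); np.savez("pics/"+fn[:-4],**{k:v for k,v in c.items()})
    return c
def load(fn): return dict(np.load("pics/"+fn+".npz"))
def rays(c,uv):
    f=240/np.tan(np.radians(c["fovy"])/2); uv=np.atleast_2d(uv).astype(float)
    K=np.array([[f,0,c["cx"]],[0,f,c["cy"]],[0,0,1.]])
    p=cv2.undistortPoints(uv[:,None],K,np.array([float(c["k1"]),0,0,0]))[:,0]
    return np.c_[p,np.ones(len(p))]
def at_z(c,uv,z):
    d=rays(c,uv)@c["T"][:3,:3].T; o=c["T"][:3,3]
    return o+d*((z-o[2])/d[:,2])[:,None]
def at_depth(c,uv):
    uv=np.atleast_2d(uv); r=rays(c,uv); z=c["z_map"][uv[:,1].astype(int),uv[:,0].astype(int)]
    return (r*z[:,None])@c["T"][:3,:3].T+c["T"][:3,3]
def proj(c,P):
    P=np.atleast_2d(P); q=(P-c["T"][:3,3])@c["T"][:3,:3]; s=q[:,:2]/q[:,2:]; r2=(s**2).sum(1,keepdims=True)
    f=240/np.tan(np.radians(c["fovy"])/2); return s*(1+c["k1"]*r2)*f+[c["cx"],c["cy"]]
E
python3 - <<'E'
from h import *
for n in("top","scene","wrist"):
    c=shot(n,n+"0.png"); print(n,c["fovy"],c["k1"],c["cx"],c["cy"]); print(c["T"].round(3))
print(T_tool().round(3))
E
```

```text
pics
top 52.242036893193074 0.03362019101999374 305.27410427119327 241.41784730398234
[[-0.008 -0.982  0.189  0.314]
 [-1.     0.004 -0.02   0.057]
 [ 0.019 -0.189 -0.982  1.346]
 [ 0.     0.     0.     1.   ]]
scene 45.128681514094794 -0.1688366720199014 317.0334628991344 251.02794747988236
[[-0.035  0.857 -0.513  1.349]
 [ 0.999  0.036 -0.009  0.036]
 [ 0.011 -0.513 -0.858  1.401]
 [ 0.     0.     0.     1.   ]]
wrist 65.24511285061344 -0.06488914854047544 325.18643644563855 240.04575815641186
[[ 0.383 -0.879 -0.285  0.291]
 [-0.924 -0.365 -0.116 -0.5  ]
 [-0.002  0.307 -0.952  0.372]
 [ 0.     0.     0.     1.   ]]
[[ 0.924  0.383 -0.     0.22 ]
 [ 0.383 -0.924  0.001 -0.531]
 [ 0.    -0.001 -1.     0.256]
 [ 0.     0.     0.     1.   ]]
```

View pics/top0.png

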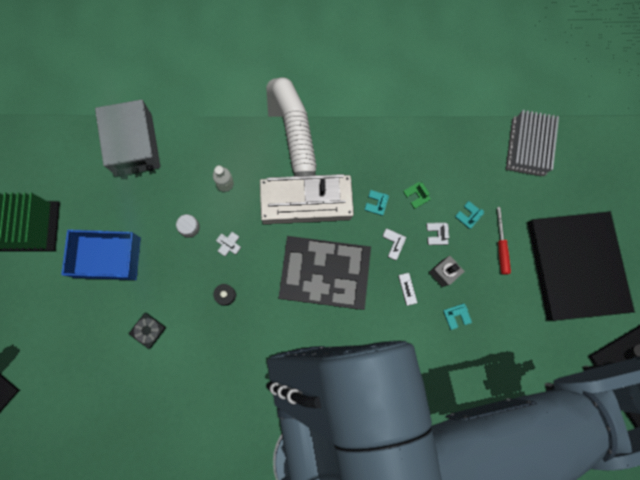

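View pics/scene0.png

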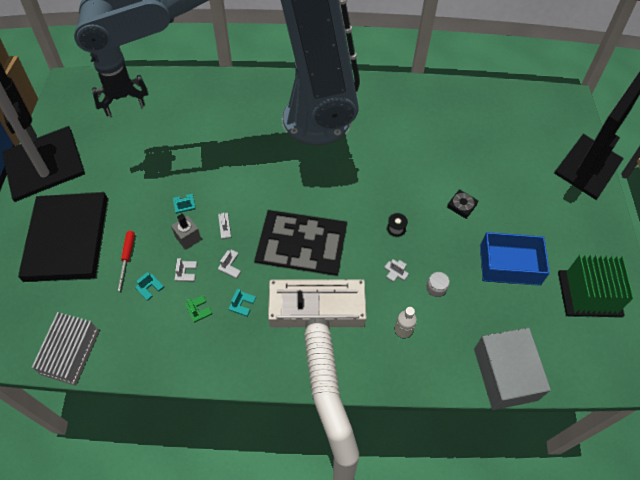

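The top view shows four white brackets: cross at (229,243), probably the ell at (395,243), yoke at (438,233) and bar at (408,289). The tray is at (325,272), the box at (307,198) with its tab at (322,187), and the probe and stand at (448,270). The look-alikes to leave alone are turquoise at (376,201), (470,214) and (457,316), and green at (416,193). I see no tee.

Run:
```python
from h import *
a=cv2.imread("pics/top0.png")[165:325,210:490]
cv2.imwrite("pics/c1.png",cv2.resize(a,None,fx=2.85,fy=2.85,interpolation=cv2.INTER_CUBIC))
c=load("top0")
for n,uv,z in [("tab",(322,181),.105),("cross",(229,243),.02),("ell",(395,243),.02),("yoke",(438,233),.02),("bar",(408,289),.02),("stand",(448,270),.06)]:
    print(n,at_z(c,uv,z).round(3),at_depth(c,uv).round(3))
```

```text
tab [[ 0.716 -0.015  0.105]] [[ 0.716 -0.015  0.105]]
cross [[0.566 0.239 0.02 ]] [[0.563 0.236 0.037]]
ell [[ 0.564 -0.219  0.02 ]] [[ 0.567 -0.223  0.002]]
yoke [[ 0.591 -0.34   0.02 ]] [[ 0.593 -0.342  0.014]]
bar [[ 0.436 -0.249  0.02 ]] [[ 0.436 -0.247  0.029]]
stand [[ 0.483 -0.348  0.06 ]] [[ 0.48  -0.343  0.079]]
```

View pics/c1.png

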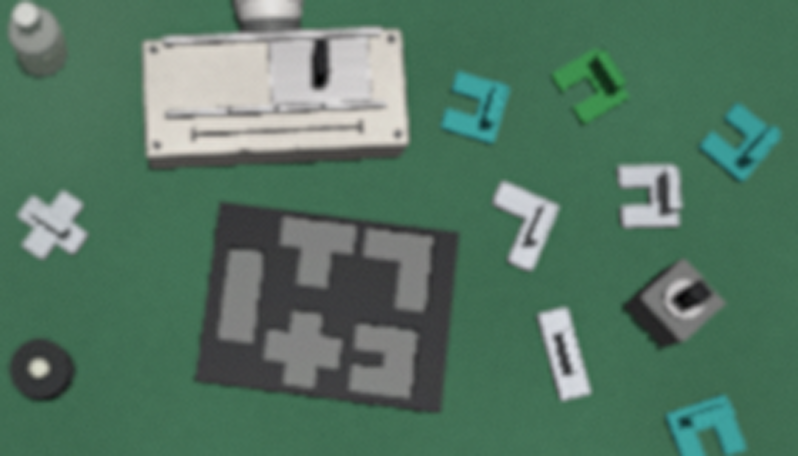

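The crop shows the tray's +x pointing up in the image (ell, tee and yoke cavities agree) with a yaw of about -7°. The fit will use the depth maps.

```bash
cat > fit.py <<'E'
from h import *
from scipy.optimize import minimize
def P(*r): return [np.array(x,float) for x in r]
def rect(a,b,c,d): return (a,b,c,d)
SH={"bar":[(-42,42,-14,14)],"ell":[(-41,29,-12,12),(5,29,12,48)],"tee":[(-36,0,-12,12),(0,24,-33,33)],
 "cross":[(-33,33,-12,12),(-12,12,-33,33)],"yoke":[(-30,30,-12,12),(-30,-10,12,42),(10,30,12,42)]}
TRAY=[(-88,88,-118,118)]
def cloud(c):
    v,u=np.mgrid[0:480,0:640]; uv=np.c_[u.ravel(),v.ravel()]; ok=c["z_map"].ravel()>0
    p=at_depth(c,uv[ok]); return p,uv[ok]
def sd(rects,q,grow=0):  # signed dist of union (neg inside), mm
    d=None
    for a,b,e,f in rects:
        dx=np.abs(q[:,0]-(a+b)/2)-(b-a)/2-grow; dy=np.abs(q[:,1]-(e+f)/2)-(f-e)/2-grow
        s=np.hypot(np.maximum(dx,0),np.maximum(dy,0))+np.minimum(np.maximum(dx,dy),0)
        d=s if d is None else np.minimum(d,s)
    return d
def fit(rects,pts,lab,x0,yaws,grow=0,soft=1.5,w=None):
    """pts Nx2 m, lab +1 in/-1 out; returns x,y,yaw(deg),score"""
    pm=pts*1000; best=None
    def cost(v,s=soft):
        t=np.radians(v[2]); d=pm-v[:2]; q=np.c_[d[:,0]*np.cos(t)+d[:,1]*np.sin(t),-d[:,0]*np.sin(t)+d[:,1]*np.cos(t)]
        e=np.tanh(sd(rects,q,grow)/s)*lab
        return (e*w).mean() if w is not None else e.mean()
    for y in yaws:
        v=np.array([x0[0]*1000,x0[1]*1000,y])
        for s in (8,soft):
            r=minimize(cost,v,args=(s,),method="Nelder-Mead",options=dict(initial_simplex=v+np.array([[0,0,0],[8,0,0],[0,8,0],[0,0,15]])*(1 if s==8 else .3),xatol=.02,fatol=1e-6)); v=r.x
        if best is None or r.fun<best[3]: best=[*(r.x[:2]/1000),(r.x[2]+180)%360-180,r.fun]
    return np.array(best)
def bracket(c,name,x0,rad=.065,yaws=range(-180,180,45)):
    p,_=cloud(c); m=np.hypot(p[:,0]-x0[0],p[:,1]-x0[1])<rad; m&=p[:,2]<.055; p=p[m]
    return fit(SH[name],p[:,:2],np.where(p[:,2]>.0045,1,-1),x0,yaws)
def cavity(c,name,x0,yaw,rad=.06):
    p,_=cloud(c); m=np.hypot(p[:,0]-x0[0],p[:,1]-x0[1])<rad; m&=p[:,2]<.02; p=p[m]
    return fit(SH[name],p[:,:2],np.where(p[:,2]<.0105,1,-1),x0,[yaw],grow=3)
E
python3 - <<'E'
from fit import *
c=load("top0"); p,_=cloud(c)
g=p[(abs(p[:,0]-.4)<.04)&(abs(p[:,1]+.15)<.03)]; print("ground",g[:,2].mean().round(4),g[:,2].std().round(4))
for n,x in dict(cross=(.566,.239),ell=(.564,-.225),yoke=(.591,-.342),bar=(.436,-.249)).items(): print(n,bracket(c,n,x).round(3))
uv=lambda a,b:(210+a/2.85,165+b/2.85)
for n,a in dict(bar=(240,297),tee=(317,240),ell=(410,262),cross=(304,350),yoke=(395,362)).items():
    print("cav",n,cavity(c,n,at_z(c,uv(*a),.014)[0],-7).round(3))
t=at_z(c,[uv(*a) for a in[(220,203),(459,233),(440,411),(196,381)]],.014);print(t.round(3),t.mean(0))
s=at_z(c,[uv(*a) for a in[(361,127),(194,134)]],.055);print("seam",s.round(4),np.linalg.norm(s[0]-s[1]))
b=at_z(c,[uv(*a) for a in[(401,30),(407,146),(149,156),(144,40)]],.055);print("box",b.round(3))
print("stand",at_z(c,[uv(*a) for a in[(683,262),(724,303),(669,342),(640,299)]],.06).round(3))
m=(p[:,2]>.095)&(p[:,2]<.115)&(abs(p[:,0]-.71)<.06)&(abs(p[:,1])<.08);print("tab",p[m].mean(0),np.ptp(p[m],0),m.sum())
m=(p[:,2]>.1)&(abs(p[:,0]-.48)<.05)&(abs(p[:,1]+.34)<.05);print("probe top",p[m].mean(0),np.ptp(p[m],0),m.sum())
E
```

```text
ground 0.0025 0.0059
cross [   0.568    0.243 -124.832   -0.853]
ell [  0.562  -0.23  -25.192  -0.838]
yoke [ 0.595 -0.356  2.457 -0.825]
bar [   0.439   -0.251 -167.849   -0.83 ]
cav bar [ 0.497  0.059 -7.765 -0.427]
cav tee [ 0.579 -0.016 -6.227 -0.34 ]
cav ell [ 0.525 -0.11  -7.556 -0.459]
cav cross [ 0.445  0.    -7.458 -0.518]
cav yoke [ 0.431 -0.092 -7.735 -0.489]
[[ 0.585  0.079  0.014]
 [ 0.555 -0.153  0.014]
 [ 0.383 -0.129  0.014]
 [ 0.413  0.102  0.014]] [ 0.48395924 -0.02540361  0.014     ]
seam [[ 0.6505 -0.0564  0.055 ]
 [ 0.6442  0.103   0.055 ]] 0.15959937490798592
box [[ 0.747 -0.097  0.055]
 [ 0.632 -0.1    0.055]
 [ 0.623  0.146  0.055]
 [ 0.738  0.151  0.055]]
stand [[ 0.518 -0.355  0.06 ]
 [ 0.479 -0.391  0.06 ]
 [ 0.443 -0.337  0.06 ]
 [ 0.483 -0.313  0.06 ]]
tab [ 0.70537429 -0.01630935  0.10402087] [0.03247446 0.0134722  0.01400237] 71
probe top [ 0.48232942 -0.34972845  0.10999176] [0.02342877 0.02415937 0.01438656] 58
```

```bash
cat > plan.py <<'E'
import sys
from h import *
def pose(x,y,z,yaw):
    t=np.radians(yaw); T=np.eye(4); T[:3,:3]=np.array([[np.cos(t),np.sin(t),0],[np.sin(t),-np.cos(t),0],[0,0,-1]]); T[:3,3]=x,y,z; return T
def plan(wps,start=None):
    T=T_tool() if start is None else pose(*start)
    yaw=np.degrees(np.arctan2(T[1,0],T[0,0])); print("now",T[:3,3].round(4),"yaw",round(yaw,2))
    for w in wps:
        G=pose(*w); D=np.linalg.inv(T)@G; r=np.degrees(R.from_matrix(D[:3,:3]).as_rotvec())
        n=max(np.linalg.norm(D[:3,3])/.0417,np.linalg.norm(r)/7.16)
        print(w,"->",*D[:3,3].round(4),*r.round(1)," rows>=%.1f"%n); T=G
if __name__=="__main__": plan([tuple(map(float,a.split(","))) for a in sys.argv[1:]])
E
python3 plan.py .52,-.26,.28,0 .46,-.02,.28,0 .705,-.016,.2,2.3; python3 -c "
from h import *
print(ctrl.get_obs())"
```

```text
now [ 0.22   -0.5308  0.2556] yaw 22.5
(0.52, -0.26, 0.28, 0.0) -> 0.3808 -0.1354 -0.0241 -0.1 -0.0 22.5  rows>=9.7
(0.46, -0.02, 0.28, 0.0) -> -0.06 -0.24 0.0 0.0 0.0 0.0  rows>=5.9
(0.705, -0.016, 0.2, 2.3) -> 0.245 -0.004 0.08 0.0 0.0 -2.3  rows>=6.2
{'time_s': 0.15, 'q': array([-1.38433148e+00,  1.81382041e-01,  1.60780452e+00,  1.01541837e-05,
        1.35380719e+00, -2.06278159e-01]), 'dq': array([-0.00018693, -0.00125921, -0.00448862,  0.00151981,  0.00052496,
       -0.00108681]), 'joint_efforts': array([ 4.08881829e-05, -4.45263505e+01, -3.51692820e+01, -3.64416474e-04,
        5.94531841e-03, -1.18267576e-05]), 'eef_pos': array([ 0.22002018, -0.53080212,  0.25557187]), 'eef_rot': array([-7.00465377e-04,  9.80780968e-01,  1.95110741e-01,  1.18970060e-05]), 'wrist_force': array([ 0.63450663, -0.90829708, -0.54493705]), 'torque': array([ 0.03954092, -0.05308263, -0.0507769 ]), 'grasp_force': 0.0, 'opening': 1.000812359005261}
```

Call:
servo_tool(
  series="-1 .381 -.135 -.024 0 0 22.5;-1 .381 -.135 -.024 0 0 22.5;-1 .381 -.135 -.024 0 0 22.5;-1 .381 -.135 -.024 0 0 22.5;-1 .381 -.135 -.024 0 0 22.5;-1 .381 -.135 -.024 0 0 22.5;-1 .381 -.135 -.024 0 0 22.5;-1 .381 -.135 -.024 0 0 22.5;-1 .381 -.135 -.024 0 0 22.5;-1 .381 -.135 -.024 0 0 22.5;-1 .381 -.135 -.024 0 0 22.5;-1 .381 -.135 -.024 0 0 22.5",
)

```text
time_s: 1.15
eef_pos: [0.5215, -0.2588, 0.2799]
eef_rot: [-0.0, 1.0, 0.002, -0.0]
wrist_force: [0.5, -0.1, 0.1]
opening: 1.002
grasp_force: 0.0
```

Run:
```python
from fit import *
c=shot("wrist","w1.png"); p,_=cloud(c)
g=p[(abs(p[:,0]-.47)<.03)&(abs(p[:,1]+.19)<.02)]; print("ground",g[:,2].mean().round(4),g[:,2].std().round(4))
for n,x in dict(ell=(.562,-.23),yoke=(.595,-.356),bar=(.439,-.251)).items(): print(n,bracket(c,n,x).round(4))
m=(p[:,2]>.1)&(abs(p[:,0]-.48)<.05)&(abs(p[:,1]+.34)<.05);print("probe top",p[m].mean(0),np.ptp(p[m],0),m.sum())
print(ctrl.get_obs()["eef_pos"],ctrl.get_obs()["time_s"])
```

```text
ground -0.0009 0.0008
ell [  0.5604  -0.2281 -24.9079  -0.9585]
yoke [ 0.5923 -0.3555  0.9902 -0.9336]
bar [   0.4364   -0.25   -166.9906   -0.9641]
probe top [ 0.51908238 -0.31454317  0.30065501] [0.05904486 0.06716231 0.24299711] 8910
[ 0.52058169 -0.25992731  0.27981614] 1.2
```

View pics/w1.png

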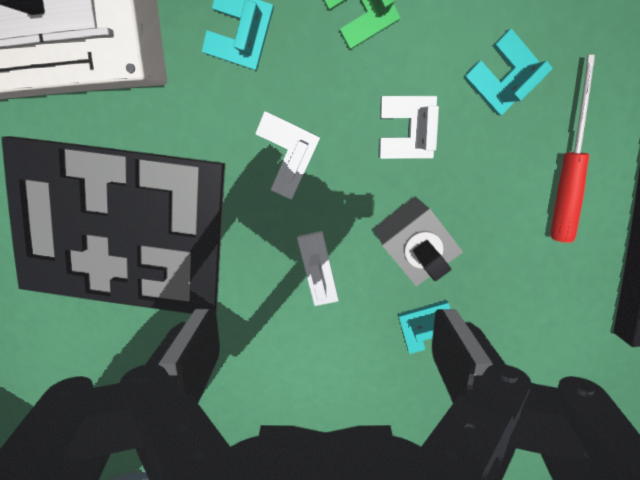

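The wrist view shows the ell (290,150), yoke (410,128), bar (317,268) and stand (420,240) clearly, and the fits are sharp. Next is the tray.

Call:
servo_tool(
  series="-1 -.06 -.24 0 0 0 0;-1 -.06 -.24 0 0 0 0;-1 -.06 -.24 0 0 0 0;-1 -.06 -.24 0 0 0 0;-1 -.06 -.24 0 0 0 0;-1 -.06 -.24 0 0 0 0;-1 -.06 -.24 0 0 0 0",
)

```text
time_s: 1.78
eef_pos: [0.458, -0.0165, 0.28]
eef_rot: [-0.001, 1.0, 0.001, -0.001]
wrist_force: [0.2, 0.9, -0.2]
opening: 0.999
grasp_force: 0.0
```

```bash
python3 - <<'E'
from fit import *
c=shot("wrist","w2.png")
for n,x in dict(bar=(.497,.059),tee=(.54,-.01),ell=(.525,-.11),cross=(.445,0),yoke=(.431,-.092)).items():
    print("cav",n,cavity(c,n,x,-7.5).round(4))
p,_=cloud(c)
m=(abs(p[:,0]-.48)<.15)&(abs(p[:,1]+.025)<.17)&(p[:,2]<.05); q=p[m]
print("tray",fit(TRAY,q[:,:2],np.where(q[:,2]>.002,1,-1),(.484,-.025),[-7.5]).round(4))
print(T_tool()[:3,3], ctrl.get_obs()["q"])
E
python3 plan.py .705,-.016,.19,2.3
```

```text
cav bar [ 0.4953  0.0616 -7.839  -0.619 ]
cav tee [ 5.70600e-01 -1.64000e-02 -2.78613e+01 -4.77900e-01]
cav ell [ 0.5232 -0.109  -7.9368 -0.4679]
cav cross [ 4.4210e-01  1.2000e-03 -7.6984e+00 -7.6310e-01]
cav yoke [ 0.4286 -0.0911 -7.8447 -0.6604]
tray [ 0.4842 -0.0232 -7.7152 -0.8987]
[ 0.45905414 -0.01907616  0.28022298] [-3.00879431e-01 -1.07954029e-01  1.85609668e+00  9.05971844e-05
  1.39361245e+00  1.26716454e+00]
now [ 0.4591 -0.0191  0.2802] yaw 0.16
(0.705, -0.016, 0.19, 2.3) -> 0.246 -0.0024 0.0902 -0.0 0.0 -2.1  rows>=6.3
```

View pics/w2.png

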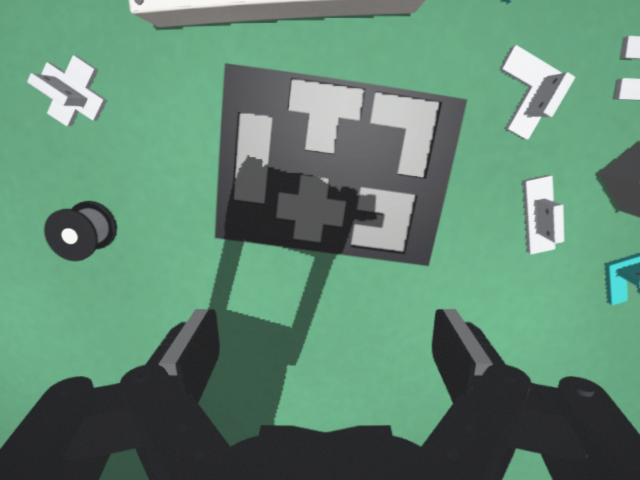

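```bash
sed -i 's/for s in (8,soft):/for s in ((8,soft) if grow==0 else (3,soft)):/' fit.py
python3 - <<'E'
from fit import *
c=shot("wrist","w3.png")
p,_=cloud(c)
m=(abs(p[:,0]-.48)<.15)&(abs(p[:,1]+.025)<.17)&(p[:,2]<.05); q=p[m]
t=fit(TRAY,q[:,:2],np.where(q[:,2]>.002,1,-1),(.484,-.025),[-7.5]); print("tray",t.round(4))
a=np.radians(t[2]); Rt=np.array([[np.cos(a),np.sin(a)],[-np.sin(a),np.cos(a)]])
for n,x in dict(bar=(.495,.0606),tee=(.54,-.012),ell=(.524,-.11),cross=(.442,0),yoke=(.4286,-.092)).items():
    r=cavity(c,n,x,-7.7,rad=.05); print("cav",n,r.round(4),"in tray",(Rt@(r[:2]-t[:2])).round(4))
print("cross",bracket(c,"cross",(.566,.24)).round(4))
for n,x in dict(ell=(.562,-.23),bar=(.439,-.251)).items(): print(n,bracket(c,n,x).round(4))
E
```

```text
tray [ 0.4842 -0.0232 -7.7276 -0.8963]
cav bar [ 0.4952  0.0617 -7.9075 -0.7477] in tray [-0.0005  0.0856]
cav tee [ 0.5424 -0.013  -7.184  -0.7121] in tray [0.0563 0.018 ]
cav ell [ 0.5232 -0.109  -7.9314 -0.6934] in tray [ 0.0502 -0.0797]
cav cross [ 4.4200e-01  1.3000e-03 -7.6905e+00 -8.9060e-01] in tray [-0.0451  0.0186]
cav yoke [ 0.4286 -0.0908 -7.8468 -0.8651] in tray [-0.046  -0.0744]
cross [   0.5659    0.2451 -125.2647   -0.9406]
ell [  0.5609  -0.229  -24.8596  -0.9427]
bar [   0.4369   -0.251  -167.193    -0.9513]
```

Call:
servo_tool(
  series="-1 .246 -.002 .09 0 0 -2;-1 .246 -.002 .09 0 0 -2;-1 .246 -.002 .09 0 0 -2;-1 .246 -.002 .09 0 0 -2;-1 .246 -.002 .09 0 0 -2;-1 .246 -.002 .09 0 0 -2;-1 .246 -.002 .09 0 0 -2;-1 .246 -.002 .09 0 0 -2;-1 .246 -.002 .09 0 0 -2;-1 .246 -.002 .09 0 0 -2",
)

```text
time_s: 2.72
eef_pos: [0.7059, -0.0205, 0.1905]
eef_rot: [0.0, 1.0, 0.017, -0.0]
wrist_force: [-0.1, 0.3, -0.7]
opening: 1.004
grasp_force: 0.0
```

```bash
python3 - <<'E'
from fit import *
c=shot("wrist","w4.png")
p,_=cloud(c); m=(p[:,2]>.098)&(p[:,2]<.112)&(abs(p[:,0]-.705)<.04)&(abs(p[:,1]+.016)<.03);q=p[m]
print("tab",q.mean(0),np.percentile(q,[1,99],axis=0),m.sum())
E
python3 plan.py .705,-.016,.098,2.3
```

```text
tab [ 0.70648699 -0.01565615  0.1036191 ] [[ 0.6890712  -0.02270275  0.09886149]
 [ 0.72189611 -0.00831883  0.10535824]] 1343
now [ 0.7059 -0.0201  0.1913] yaw 1.91
(0.705, -0.016, 0.098, 2.3) -> -0.0009 -0.0042 0.0933 0.0 -0.0 -0.4  rows>=2.2
```

View pics/w4.png

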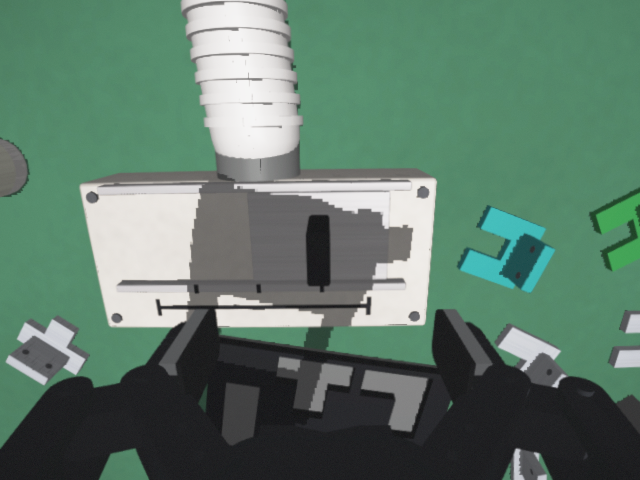

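The tab is at (318,250) and lies between the fingers, with the seam below it from (369,305) to (158,307). I'll descend, grip and slide.

Call:
servo_tool(
  series="-1 0 -.003 .04 0 0 0;-1 0 -.003 .08 0 0 0;-1 0 -.003 .091 0 0 0;-1 0 -.003 .091 0 0 0;0 0 -.003 .091 0 0 0;.6 0 -.003 .091 0 0 0;1 0 -.003 .091 0 0 0;1 0 -.003 .091 0 0 0;1 0 -.003 .091 0 0 0;1 0 -.003 .091 0 0 0;1 0 -.003 .091 0 0 0;1 0 -.003 .091 0 0 0",
)

```text
time_s: 3.77
eef_pos: [0.7069, -0.0159, 0.1007]
eef_rot: [0.0, 1.0, 0.018, 0.001]
wrist_force: [-0.7, -0.3, 6.3]
opening: 0.156
grasp_force: 59.5
```

Run:
```python
from fit import *
o=ctrl.get_obs();print(o["wrist_force"],o["eef_pos"],o["opening"],o["grasp_force"])
c=load("w4"); s=at_z(c,[(369,305),(158,307)],.055); print(s.round(4),np.linalg.norm(s[0]-s[1]))
p,_=cloud(c); m=(abs(p[:,0]-.66)<.02)&(abs(p[:,1]-.02)<.1)&(p[:,2]<.058)&(p[:,2]>.04); print("top z",np.median(p[m][:,2]))
```

```text
[-0.71220942 -0.25077459  6.25056359] [ 0.70691006 -0.01594674  0.10066199] 0.15612623266167688 59.4922810792923
[[ 0.6516 -0.0543  0.055 ]
 [ 0.6439  0.1059  0.055 ]] 0.1604018997272513
top z 0.05399298524188839
```

Call:
servo_tool(
  series="1 0 -.005 0 0 0 0;1 0 -.01 0 0 0 0;1 0 -.015 0 0 0 0;1 0 -.02 0 0 0 0;1 0 -.025 0 0 0 0;1 0 -.03 0 0 0 0;1 0 -.035 0 0 0 0;1 0 -.04 0 0 0 0;1 0 -.045 0 0 0 0;1 0 -.045 0 0 0 0;1 0 -.045 0 0 0 0;1 0 -.045 0 0 0 0",
)

```text
time_s: 4.77
eef_pos: [0.7049, 0.0294, 0.1006]
eef_rot: [0.0, 1.0, 0.018, 0.0]
wrist_force: [-4.1, -0.1, 8.0]
opening: 0.152
grasp_force: 59.9
```

Call:
servo_tool(
  series="0.3 0 0 0 0 0 0;-.5 0 0 0 0 0 0;-1 0 0 0 0 0 0;-1 0 0 0 0 0 0;-1 0 0 0 0 0 0;-1 0 0 -.04 0 0 0;-1 0 0 -.08 0 0 0;-1 0 0 -.12 0 0 0;-1 0 0 -.15 0 0 0;-1 0 0 -.15 0 0 0;-1 0 0 -.15 0 0 0;-1 0 0 -.15 0 0 0",
)

```text
time_s: 5.77
eef_pos: [0.7043, 0.0293, 0.2485]
eef_rot: [-0.0, 1.0, 0.017, -0.001]
wrist_force: [-1.0, 0.4, -0.3]
opening: 0.999
grasp_force: 0.0
```

```bash
python3 - <<'E'
from fit import *
c=shot("wrist","w5.png")
p,_=cloud(c); m=(p[:,2]>.098)&(p[:,2]<.112)&(abs(p[:,0]-.705)<.04)&(abs(p[:,1]-.03)<.05);q=p[m]
print("tab",q.mean(0),np.percentile(q,[1,99],axis=0),m.sum())
print("cross",bracket(c,"cross",(.566,.245)).round(4))
E
python3 plan.py .566,.245,.2,55 .566,.245,.036,55
```

```text
tab [0.70404045 0.02964754 0.10377289] [[0.68701006 0.02272467 0.10077644]
 [0.71974976 0.03651056 0.10545496]] 844
cross [  0.565    0.2449 145.0609  -0.9381]
now [0.7038 0.0294 0.2473] yaw 2.0
(0.566, 0.245, 0.2, 55.0) -> -0.1301 -0.2203 0.0478 -0.1 0.1 -53.0  rows>=7.4
(0.566, 0.245, 0.036, 55.0) -> 0.0 0.0 0.164 0.0 0.0 -0.0  rows>=3.9
```

```bash
cat >> fit.py <<'E'
def fin(c,x0,rad=.04,lo=.028,hi=.05):
    p,_=cloud(c); m=(np.hypot(p[:,0]-x0[0],p[:,1]-x0[1])<rad)&(p[:,2]>lo)&(p[:,2]<hi); q=p[m][:,:2]
    d=q-q.mean(0); w,v=np.linalg.eigh(d.T@d/len(d)); t=np.degrees(np.arctan2(v[1,1],v[0,1])); s=np.ptp(d@v[:,1])
    return q.mean(0).round(4),round(((t+90)%180)-90,1),s.round(3),len(q)
E
python3 - <<'E'
from fit import *
print(fin(load("w5"),(.565,.245)),fin(load("w3"),(.565,.245)))
for n,x in dict(ell=(.562,-.23),yoke=(.593,-.355),bar=(.439,-.251)).items(): print(n,fin(load("w1"),x))
E
```

```text
(array([0.5681, 0.2421]), np.float64(54.3), np.float64(0.041), 675) (array([0.5655, 0.2409]), np.float64(54.0), np.float64(0.042), 689)
ell (array([ 0.5611, -0.2288]), np.float64(-24.9), np.float64(0.04), 481)
yoke (array([ 0.593 , -0.3539]), np.float64(2.2), np.float64(0.04), 608)
bar (array([ 0.4398, -0.2502]), np.float64(13.9), np.float64(0.04), 413)
```

Call:
servo_tool(
  series="-1 -.13 -.22 .048 0 0 -53;-1 -.13 -.22 .048 0 0 -53;-1 -.13 -.22 .048 0 0 -53;-1 -.13 -.22 .048 0 0 -53;-1 -.13 -.22 .048 0 0 -53;-1 -.13 -.22 .048 0 0 -53;-1 -.13 -.22 .048 0 0 -53;-1 -.13 -.22 .048 0 0 -53;-1 -.13 -.22 .048 0 0 -53;-1 -.13 -.22 .048 0 0 -53;-1 -.13 -.22 .048 0 0 -53",
)

```text
time_s: 6.73
eef_pos: [0.567, 0.244, 0.2003]
eef_rot: [-0.0, 0.888, 0.461, -0.001]
wrist_force: [-0.2, -0.1, -0.0]
opening: 1.004
grasp_force: 0.0
```

Run:
```python
from fit import *
from plan import plan
c=shot("wrist","w6.png")
b=bracket(c,"cross",(.566,.245));f=fin(c,(.566,.245));print(b.round(4),f)
plan([(b[0],b[1],.2,f[1]),(b[0],b[1],.039,f[1])])
```

```text
[   0.5657    0.2431 -125.2118   -0.9598] (array([0.567 , 0.2448]), np.float64(55.0), np.float64(0.04), 690)
now [0.5672 0.2439 0.2006] yaw 54.86
(np.float64(0.5656516869015016), np.float64(0.24305259158740392), 0.2, np.float64(55.0)) -> -0.0016 -0.0008 0.0006 -0.0 0.0 -0.1  rows>=0.0
(np.float64(0.5656516869015016), np.float64(0.24305259158740392), 0.039, np.float64(55.0)) -> -0.0 0.0 0.161 0.0 0.0 -0.0  rows>=3.9
```

Call:
servo_tool(
  series="-1 -.001 -.001 .04 0 0 0;-1 -.001 -.001 .08 0 0 0;-1 -.001 -.001 .12 0 0 0;-1 -.001 -.001 .15 0 0 0;-1 -.001 -.001 .161 0 0 0;-.3 -.001 -.001 .161 0 0 0;.4 -.001 -.001 .161 0 0 0;1 -.001 -.001 .161 0 0 0;1 -.001 -.001 .161 0 0 0;1 -.001 -.001 .161 0 0 0;1 -.001 -.001 .161 0 0 0;1 -.001 -.001 .161 0 0 0",
)

```text
time_s: 7.78
eef_pos: [0.567, 0.2447, 0.0421]
eef_rot: [0.0, 0.887, 0.462, 0.002]
wrist_force: [0.4, 0.0, 6.2]
opening: 0.105
grasp_force: 59.5
```

Call:
servo_tool(
  series="1 0 0 -.005 0 0 0;1 0 0 -.02 0 0 0;1 0 0 -.05 0 0 0;1 0 0 -.08 0 0 0;1 0 0 -.1 0 0 0;1 0 0 -.1 0 0 0;1 0 0 -.1 0 0 0",
)

```text
time_s: 8.37
eef_pos: [0.5664, 0.2446, 0.1418]
eef_rot: [0.0, 0.887, 0.462, 0.001]
wrist_force: [-1.0, 0.1, -1.5]
opening: 0.105
grasp_force: 58.5
```

```bash
python3 plan.py .442,.001,.14,-7.8 .442,.001,.044,-7.8
```

```text
now [0.5664 0.2446 0.1418] yaw 55.01
(0.442, 0.001, 0.14, -7.8) -> -0.2709 0.0378 0.0013 0.0 -0.2 62.8  rows>=8.8
(0.442, 0.001, 0.044, -7.8) -> -0.0 0.0 0.096 0.0 0.0 -0.0  rows>=2.3
```

Call:
servo_tool(
  series="1 -.27 .038 0 0 0 62.8;1 -.27 .038 0 0 0 62.8;1 -.27 .038 0 0 0 62.8;1 -.27 .038 0 0 0 62.8;1 -.27 .038 0 0 0 62.8;1 -.27 .038 0 0 0 62.8;1 -.27 .038 0 0 0 62.8;1 -.27 .038 0 0 0 62.8;1 -.27 .038 0 0 0 62.8;1 -.27 .038 0 0 0 62.8;1 -.27 .038 0 0 0 62.8;1 -.27 .038 0 0 0 62.8",
)

```text
time_s: 9.37
eef_pos: [0.4414, 0.0018, 0.1395]
eef_rot: [-0.0, 0.998, -0.066, -0.001]
wrist_force: [0.1, -0.1, -1.0]
opening: 0.103
grasp_force: 58.7
```

```bash
cat > held.py <<'E'
from fit import *
from plan import plan
import sys
# held bracket: footprint height = tcp_z - dz ; compare with cavity in the same shot
def held(c,name,T,yaw,x0):
    p,_=cloud(c); m=np.hypot(p[:,0]-x0[0],p[:,1]-x0[1])<.075; p=p[m]; zb=T[2,3]-.034
    lab=np.where((p[:,2]>zb-.010)&(p[:,2]<zb+.004),1,-1); k=p[:,2]<zb+.004
    return fit(SH[name],p[k][:,:2],lab[k],x0,[yaw])
E
python3 - <<'E'
from held import *
T=T_tool(); c=shot("wrist","w7.png"); print(T[:3,3].round(4))
print(held(c,"cross",T,-7.8,T[:2,3]).round(4))
print(cavity(c,"cross",(.442,.001),-7.8,.05).round(4))
plan([(.443,.001,.05,-7.8)])
E
```

```text
[0.4414 0.0018 0.1395]
[ 4.4070e-01  2.5000e-03 -7.7494e+00 -7.8550e-01]
[ 4.4200e-01  1.3000e-03 -7.7715e+00 -9.0100e-01]
now [0.4416 0.0018 0.1396] yaw -7.62
(0.443, 0.001, 0.05, -7.8) -> 0.0017 0.0007 0.0896 -0.0 0.1 0.2  rows>=2.1
```

View pics/w7.png

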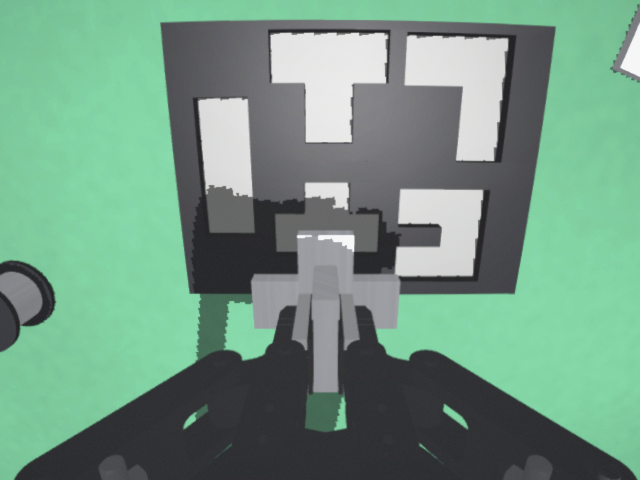

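The held cross is above the tray and about 1.5 mm short of the cavity in x and 1 mm off in y. I'll shift, lower and release.

Call:
servo_tool(
  series="1 .0015 .001 .03 0 0 .2;1 .0015 .001 .06 0 0 .2;1 .0015 .001 .075 0 0 .2;1 .0015 .001 .08 0 0 .2;1 .0015 .001 .085 0 0 .2;1 .0015 .001 .089 0 0 .2;1 .0015 .001 .093 0 0 .2;1 .0015 .001 .093 0 0 .2;1 .0015 .001 .093 0 0 .2",
)

```text
time_s: 10.17
eef_pos: [0.4473, -0.0003, 0.0496]
eef_rot: [0.001, 0.998, -0.069, 0.004]
wrist_force: [5.7, 1.9, 1.6]
opening: 0.104
grasp_force: 62.2
```

Call:
servo_tool(
  series=".6 0 0 0 0 0 0;.3 0 0 0 0 0 0;.3 0 0 0 0 0 0;.3 0 0 0 0 0 0;.3 0 0 -.02 0 0 0;.3 0 0 -.06 0 0 0;-1 0 0 -.1 0 0 0;-1 0 0 -.12 0 0 0;-1 0 0 -.12 0 0 0;-1 0 0 -.12 0 0 0",
)

```text
time_s: 11.0
eef_pos: [0.444, 0.0, 0.1684]
eef_rot: [0.0, 0.998, -0.07, 0.001]
wrist_force: [-0.4, -0.4, -0.0]
opening: 0.898
grasp_force: 0.0
```

Run:
```python
from held import *
T=T_tool(); c=shot("wrist","w8.png"); p,_=cloud(c)
m=(np.hypot(p[:,0]-.442,p[:,1]-.001)<.035);q=p[m]
print("z hist",np.histogram(q[:,2],[-.01,.006,.009,.0105,.0125,.016,.02,.03,.04,.044,.048,.06]))
print(fin(c,(.442,.001)))
plan([(.437,-.2505,.2,13)])
```

```text
z hist (array([ 729,   94,  706, 2866, 1011,   16,   44,   52,   80,  776,    0]), array([-0.01  ,  0.006 ,  0.009 ,  0.0105,  0.0125,  0.016 ,  0.02  ,
        0.03  ,  0.04  ,  0.044 ,  0.048 ,  0.06  ]))
(array([0.4428, 0.0009]), np.float64(-8.0), np.float64(0.041), 918)
now [4.429e-01 3.000e-04 1.669e-01] yaw -7.99
(0.437, -0.2505, 0.2, 13) -> 0.029 0.2492 -0.0331 -0.0 0.0 -21.0  rows>=6.1
```

The cross is seated: base top at 12 mm, fin top at 46 mm. Next is the bar.

Call:
servo_tool(
  series="-1 .029 .249 -.033 0 0 -21;-1 .029 .249 -.033 0 0 -21;-1 .029 .249 -.033 0 0 -21;-1 .029 .249 -.033 0 0 -21;-1 .029 .249 -.033 0 0 -21;-1 .029 .249 -.033 0 0 -21;-1 .029 .249 -.033 0 0 -21;-1 .029 .249 -.033 0 0 -21;-1 .029 .249 -.033 0 0 -21",
)

```text
time_s: 11.8
eef_pos: [0.4362, -0.2507, 0.1981]
eef_rot: [-0.002, 0.994, 0.112, -0.001]
wrist_force: [0.0, 1.0, -1.2]
opening: 0.996
grasp_force: 0.0
```

Run:
```python
from held import *
c=shot("wrist","w9.png")
b=bracket(c,"bar",(.437,-.2505),rad=.055);f=fin(c,(.437,-.2505));print(b.round(4),f)
y=(b[2]+90)%180-90
plan([(b[0],b[1],.2,y),(b[0],b[1],.041,y)])
```

```text
[   0.4367   -0.2503 -167.1462   -0.9547] (array([ 0.4386, -0.2497]), np.float64(12.9), np.float64(0.04), 699)
now [ 0.4363 -0.2495  0.1981] yaw 12.94
(np.float64(0.43672433887265766), np.float64(-0.2502665150188286), 0.2, np.float64(12.853776587146058)) -> 0.0002 0.0008 -0.0019 -0.2 0.1 0.1  rows>=0.1
(np.float64(0.43672433887265766), np.float64(-0.2502665150188286), 0.041, np.float64(12.853776587146058)) -> 0.0 0.0 0.159 0.0 0.0 -0.0  rows>=3.8
```

Call:
servo_tool(
  series="-.2 .001 0 .04 0 0 0;-.2 .001 0 .08 0 0 0;-.2 .001 0 .12 0 0 0;-.2 .001 0 .145 0 0 0;-.2 .001 0 .157 0 0 0;-.2 .001 0 .157 0 0 0;.4 .001 0 .157 0 0 0;1 .001 0 .157 0 0 0;1 .001 0 .157 0 0 0;1 .001 0 .157 0 0 0;1 .001 0 .157 0 0 0;1 .001 0 .157 0 0 0",
)

```text
time_s: 12.85
eef_pos: [0.4397, -0.2511, 0.0453]
eef_rot: [0.001, 0.994, 0.113, 0.001]
wrist_force: [-0.4, 2.4, 7.1]
opening: 0.099
grasp_force: 59.5
```

Call:
servo_tool(
  series="1 0 0 -.005 0 0 0;1 0 0 -.02 0 0 0;1 0 0 -.05 0 0 0;1 0 0 -.08 0 0 0;1 0 0 -.1 0 0 0;1 0 0 -.1 0 0 0;1 0 0 -.1 0 0 0",
)

```text
time_s: 13.43
eef_pos: [0.439, -0.2508, 0.1449]
eef_rot: [0.001, 0.994, 0.113, 0.001]
wrist_force: [-0.2, -0.3, -1.6]
opening: 0.1
grasp_force: 58.7
```

```bash
python3 plan.py .4955,.0615,.15,-7.8
```

```text
now [ 0.439  -0.2508  0.1449] yaw 13.0
(0.4955, 0.0615, 0.15, -7.8) -> 0.1253 -0.2916 -0.0058 0.2 -0.1 20.8  rows>=7.6
```

Call:
servo_tool(
  series="1 .127 -.292 -.005 0 0 20.8;1 .127 -.292 -.005 0 0 20.8;1 .127 -.292 -.005 0 0 20.8;1 .127 -.292 -.005 0 0 20.8;1 .127 -.292 -.005 0 0 20.8;1 .127 -.292 -.005 0 0 20.8;1 .127 -.292 -.005 0 0 20.8;1 .127 -.292 -.005 0 0 20.8;1 .127 -.292 -.005 0 0 20.8;1 .127 -.292 -.005 0 0 20.8;1 .127 -.292 -.005 0 0 20.8",
)

```text
time_s: 14.35
eef_pos: [0.4953, 0.063, 0.1469]
eef_rot: [0.0, 0.998, -0.067, -0.001]
wrist_force: [0.4, -0.5, -1.2]
opening: 0.101
grasp_force: 59.0
```

Run:
```python
from held import *
T=T_tool(); c=shot("wrist","w10.png"); print(T[:3,3].round(4))
b=held(c,"bar",T,-7.8,T[:2,3]); print(b.round(4))
print(cavity(c,"bar",(.4952,.0616),-7.8,.05).round(4))
t=T[:2,3]+np.array([.4952,.0617])-b[:2]; print(t)
plan([(*t,.05,-7.8)])
```

```text
[0.4953 0.063  0.1469]
[ 0.4936  0.0639 -8.1397 -0.8887]
[ 0.4951  0.0609 -8.1868 -0.633 ]
[0.49690128 0.06077093]
now [0.4956 0.0622 0.1472] yaw -7.82
(np.float64(0.49690127999079553), np.float64(0.060770926626519076), 0.05, -7.8) -> 0.0017 0.0012 0.0971 0.0 0.1 -0.0  rows>=2.3
```

Call:
servo_tool(
  series="1 .0015 .0015 .03 0 0 0;1 .0015 .0015 .06 0 0 0;1 .0015 .0015 .075 0 0 0;1 .0015 .0015 .082 0 0 0;1 .0015 .0015 .087 0 0 0;1 .0015 .0015 .091 0 0 0;1 .0015 .0015 .095 0 0 0;1 .0015 .0015 .097 0 0 0;1 .0015 .0015 .097 0 0 0;1 .0015 .0015 .097 0 0 0",
)

```text
time_s: 15.23
eef_pos: [0.4981, 0.0612, 0.0518]
eef_rot: [0.0, 0.998, -0.068, 0.001]
wrist_force: [0.2, 0.1, -1.1]
opening: 0.103
grasp_force: 59.0
```

Call:
servo_tool(
  series=".6 0 0 0 0 0 0;.3 0 0 0 0 0 0;.3 0 0 0 0 0 0;.3 0 0 0 0 0 0;.3 0 0 -.02 0 0 0;.3 0 0 -.06 0 0 0;-1 0 0 -.1 0 0 0;-1 0 0 -.12 0 0 0;-1 0 0 -.12 0 0 0;-1 0 0 -.12 0 0 0",
)

```text
time_s: 16.07
eef_pos: [0.4987, 0.0612, 0.1729]
eef_rot: [0.0, 0.998, -0.068, 0.002]
wrist_force: [-0.1, -0.1, -0.6]
opening: 0.895
grasp_force: 0.0
```

```bash
cat >> held.py <<'E'
def seated(c,x):
    p,_=cloud(c); q=p[np.hypot(p[:,0]-x[0],p[:,1]-x[1])<.035][:,2]
    print("base z",np.histogram(q,[0,.007,.009,.0105,.0125,.0145,.017,.02])[0].tolist(),"fin top",np.percentile(q[q>.03],90).round(4),fin(c,x))
E
python3 - <<'E'
from held import *
c=shot("wrist","w11.png"); seated(c,(.4952,.0617)); seated(c,(.442,.001))
plan([(.5606,-.2285,.2,-25)])
E
```

```text
base z [547, 28, 418, 2173, 1965, 54, 13] fin top 0.2384 (array([0.4978, 0.0614]), np.float64(-7.6), np.float64(0.04), 903)
base z [493, 120, 761, 1974, 680, 55, 58] fin top 0.0455 (array([0.4448, 0.0026]), np.float64(-10.6), np.float64(0.04), 981)
now [0.4975 0.0613 0.1712] yaw -7.79
(0.5606, -0.2285, 0.2, -25) -> 0.1018 0.2786 -0.0288 -0.0 -0.0 17.2  rows>=7.1
```

Call:
servo_tool(
  series="-1 .102 .279 -.029 0 0 17.2;-1 .102 .279 -.029 0 0 17.2;-1 .102 .279 -.029 0 0 17.2;-1 .102 .279 -.029 0 0 17.2;-1 .102 .279 -.029 0 0 17.2;-1 .102 .279 -.029 0 0 17.2;-1 .102 .279 -.029 0 0 17.2;-1 .102 .279 -.029 0 0 17.2;-1 .102 .279 -.029 0 0 17.2;-1 .102 .279 -.029 0 0 17.2",
)

```text
time_s: 16.95
eef_pos: [0.5597, -0.2283, 0.1979]
eef_rot: [-0.001, 0.976, -0.217, -0.002]
wrist_force: [-0.8, -0.6, 0.2]
opening: 1.002
grasp_force: 0.0
```

Run:
```python
from held import *
c=shot("wrist","w12.png"); 
b=bracket(c,"ell",(.5606,-.2285),yaws=[-25,155]);f=fin(c,b[:2]);print(b.round(4),f)
plan([(b[0],b[1],.041,b[2])])
p,_=cloud(c); m=(np.hypot(p[:,0]-.4952,p[:,1]-.0617)<.04)&(p[:,2]<.08); print(np.histogram(p[m][:,2],[0,.007,.009,.0105,.0125,.0145,.017,.03,.04,.044,.048,.052]))
```

```text
[  0.5599  -0.228  -24.8816  -0.9571] (array([ 0.5618, -0.2288]), np.float64(-25.6), np.float64(0.04), 713)
now [ 0.5598 -0.2274  0.1982] yaw -24.98
(np.float64(0.559904706461007), np.float64(-0.2280061885403851), 0.041, np.float64(-24.881559343226684)) -> 0.0009 0.0007 0.1572 -0.1 0.2 -0.1  rows>=3.8
(array([  1,  14, 186, 603, 435,  35,   6,   0,   0,   0,   0]), array([0.    , 0.007 , 0.009 , 0.0105, 0.0125, 0.0145, 0.017 , 0.03  ,
       0.04  , 0.044 , 0.048 , 0.052 ]))
```

View pics/w12.png

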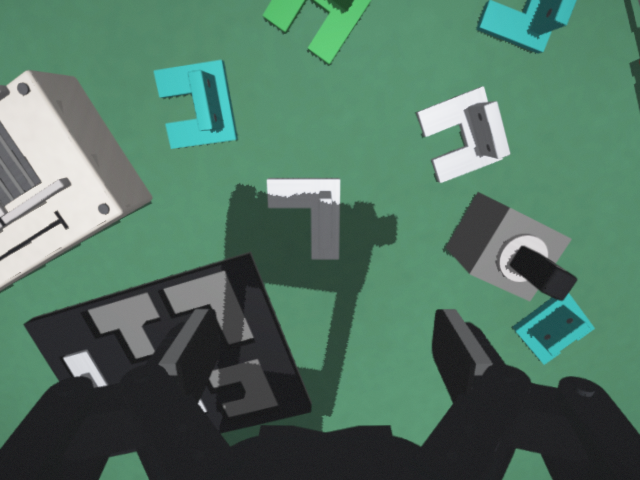

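The ell is at (320,220), square below the gripper, and the bar and cross lie in their cavities. I'll grasp the ell.

Call:
servo_tool(
  series="-.4 0 .0005 .04 0 0 0;-.4 0 .0005 .08 0 0 0;-.4 0 .0005 .12 0 0 0;-.4 0 .0005 .145 0 0 0;-.4 0 .0005 .157 0 0 0;-.4 0 .0005 .157 0 0 0;.4 0 .0005 .157 0 0 0;1 0 .0005 .157 0 0 0;1 0 .0005 .157 0 0 0;1 0 .0005 .157 0 0 0;1 0 .0005 .157 0 0 0;1 0 .0005 .157 0 0 0",
)

```text
time_s: 18.0
eef_pos: [0.562, -0.2301, 0.0453]
eef_rot: [0.0, 0.976, -0.216, 0.002]
wrist_force: [0.1, 1.8, 7.6]
opening: 0.102
grasp_force: 60.7
```

Call:
servo_tool(
  series="1 0 0 -.005 0 0 0;1 0 0 -.02 0 0 0;1 0 0 -.05 0 0 0;1 0 0 -.08 0 0 0;1 0 0 -.1 0 0 0;1 0 0 -.1 0 0 0;1 0 0 -.1 0 0 0",
)

```text
time_s: 18.58
eef_pos: [0.5614, -0.2301, 0.1451]
eef_rot: [0.001, 0.976, -0.216, 0.002]
wrist_force: [-0.8, 0.5, -0.2]
opening: 0.103
grasp_force: 59.8
```

```bash
python3 plan.py .5235,-.1095,.15,-7.8
```

```text
now [ 0.5614 -0.2301  0.1451] yaw -25.0
(0.5235, -0.1095, 0.15, -7.8) -> -0.0853 -0.0932 -0.0052 0.1 -0.2 -17.2  rows>=3.0
```

Call:
servo_tool(
  series="1 -.03 -.03 -.005 0 0 -5;1 -.06 -.06 -.005 0 0 -12;1 -.084 -.093 -.005 0 0 -17.2;1 -.084 -.093 -.005 0 0 -17.2;1 -.084 -.093 -.005 0 0 -17.2;1 -.084 -.093 -.005 0 0 -17.2;1 -.084 -.093 -.005 0 0 -17.2",
)

```text
time_s: 19.17
eef_pos: [0.524, -0.1106, 0.1478]
eef_rot: [0.0, 0.998, -0.069, -0.0]
wrist_force: [1.1, 0.1, -0.4]
opening: 0.103
grasp_force: 59.7
```

Run:
```python
from held import *
T=T_tool(); c=shot("wrist","w13.png"); print(T[:3,3].round(4))
b=held(c,"ell",T,-7.8,T[:2,3]); print(b.round(4))
v=cavity(c,"ell",(.5232,-.109),-7.8,.05); print(v.round(4))
t=T[:2,3]+np.array([.5232,-.109])-b[:2]; print(t)
plan([(*t,.05,-7.8)])
```

```text
[ 0.524  -0.1106  0.1478]
[ 0.5227 -0.1097 -7.6407 -0.7533]
[ 0.5217 -0.1083 -7.8497 -0.5364]
[ 0.52452499 -0.10991669]
now [ 0.5241 -0.1108  0.1479] yaw -7.9
(np.float64(0.5245249889165535), np.float64(-0.10991669244679675), 0.05, -7.8) -> 0.0004 -0.001 0.0979 0.0 0.0 -0.1  rows>=2.3
```

View pics/w13.png

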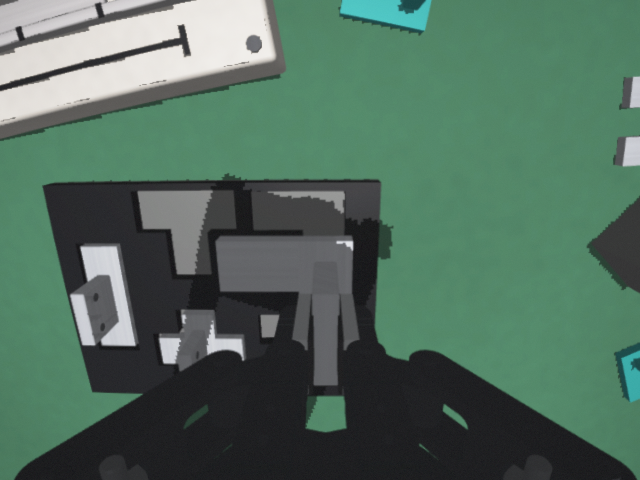

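The held ell lines up with its cavity (300,210), and the bar and cross sit flat. I'll lower it.

Call:
servo_tool(
  series="1 0 -.001 .03 0 0 0;1 0 -.001 .06 0 0 0;1 0 -.001 .075 0 0 0;1 0 -.001 .082 0 0 0;1 0 -.001 .087 0 0 0;1 0 -.001 .091 0 0 0;1 0 -.001 .095 0 0 0;1 0 -.001 .097 0 0 0;1 0 -.001 .097 0 0 0;1 0 -.001 .097 0 0 0",
)

```text
time_s: 20.05
eef_pos: [0.5244, -0.1088, 0.0519]
eef_rot: [0.0, 0.998, -0.068, 0.0]
wrist_force: [-0.9, 0.2, -1.0]
opening: 0.103
grasp_force: 59.8
```

Call:
servo_tool(
  series=".6 0 0 0 0 0 0;.3 0 0 0 0 0 0;.3 0 0 0 0 0 0;.3 0 0 0 0 0 0;.3 0 0 -.02 0 0 0;.3 0 0 -.06 0 0 0;-1 0 0 -.1 0 0 0;-1 0 0 -.12 0 0 0;-1 0 0 -.12 0 0 0;-1 0 0 -.12 0 0 0",
)

```text
time_s: 20.88
eef_pos: [0.525, -0.1091, 0.1729]
eef_rot: [0.001, 0.998, -0.068, 0.002]
wrist_force: [0.0, 0.2, -0.9]
opening: 0.897
grasp_force: 0.0
```

Run:
```python
from held import *
c=shot("wrist","w14.png"); seated(c,(.5232,-.109))
plan([(.593,-.355,.2,1)])
```

```text
base z [626, 45, 451, 2219, 1931, 41, 10] fin top 0.2383 (array([ 0.5247, -0.1089]), np.float64(-8.3), np.float64(0.04), 862)
now [ 0.5238 -0.1086  0.1712] yaw -7.79
(0.593, -0.355, 0.2, 1) -> 0.1019 0.2347 -0.0288 0.0 -0.0 -8.8  rows>=6.2
```

Ell in. Next is the yoke.

Call:
servo_tool(
  series="-1 .102 .235 -.029 0 0 -8.8;-1 .102 .235 -.029 0 0 -8.8;-1 .102 .235 -.029 0 0 -8.8;-1 .102 .235 -.029 0 0 -8.8;-1 .102 .235 -.029 0 0 -8.8;-1 .102 .235 -.029 0 0 -8.8;-1 .102 .235 -.029 0 0 -8.8;-1 .102 .235 -.029 0 0 -8.8;-1 .102 .235 -.029 0 0 -8.8",
)

```text
time_s: 21.68
eef_pos: [0.5921, -0.3545, 0.1975]
eef_rot: [-0.002, 1.0, 0.008, -0.002]
wrist_force: [0.8, -0.4, -0.7]
opening: 1.008
grasp_force: 0.0
```

Run:
```python
from held import *
c=shot("wrist","w15.png"); 
b=bracket(c,"yoke",(.593,-.355),yaws=[0,180]);f=fin(c,b[:2]);print(b.round(4),f)
plan([(b[0],b[1],.043,b[2])])
uv=proj(c,[b[0],b[1],.042])[0].astype(int); print(uv,c["img"][uv[1]-3:uv[1]+3,uv[0]-3:uv[0]+3].mean((0,1)))
p,_=cloud(c); m=(p[:,2]>.095)&(p[:,2]<.13)&(np.hypot(p[:,0]-.482,p[:,1]+.35)<.03); q=p[m]; print("probe",q.mean(0),m.sum())
```

```text
[ 0.5708 -0.3695 -3.0539 -0.9419] (array([ 0.5736, -0.3691]), np.float64(-2.9), np.float64(0.04), 719)
now [ 0.5922 -0.3535  0.1979] yaw 1.02
(np.float64(0.5707711240026851), np.float64(-0.3694820392491843), 0.043, np.float64(-3.0539371872233403)) -> -0.0213 0.0161 0.1549 -0.2 0.2 4.1  rows>=3.8
[345 252] [123.88888889 125.30555556 129.25      ]
probe [ 0.48561676 -0.35129009  0.10611099] 981
```

The yoke has been knocked to (0.571, -0.369), so I'll follow the new position.

Call:
servo_tool(
  series="-1 -.021 .0155 0 0 0 4;-1 -.021 .0155 0 0 0 4;-1 -.021 .0155 0 0 0 4;-1 -.021 .0155 0 0 0 4",
)

```text
time_s: 22.07
eef_pos: [0.5727, -0.3695, 0.2001]
eef_rot: [-0.0, 1.0, -0.025, -0.0]
wrist_force: [-0.2, -0.1, -0.6]
opening: 1.002
grasp_force: 0.0
```

Run:
```python
from held import *
c=shot("wrist","w16.png"); 
b=bracket(c,"yoke",(.571,-.369),yaws=[0]);f=fin(c,b[:2]);print(b.round(4),f)
plan([(b[0],b[1],.043,b[2])])
```

```text
[ 0.5709 -0.3692 -2.7923 -0.8673] (array([ 0.5732, -0.3693]), np.float64(-3.4), np.float64(0.04), 705)
now [ 0.5729 -0.3696  0.2002] yaw -2.88
(np.float64(0.5708713500455846), np.float64(-0.36919204280479917), 0.043, np.float64(-2.7923487979839763)) -> -0.002 -0.0002 0.1572 -0.0 0.0 -0.1  rows>=3.8
```

Call:
servo_tool(
  series="-.4 -.001 0 .04 0 0 0;-.4 -.001 0 .08 0 0 0;-.4 -.001 0 .12 0 0 0;-.4 -.001 0 .145 0 0 0;-.4 -.001 0 .157 0 0 0;-.4 -.001 0 .157 0 0 0;.4 -.001 0 .157 0 0 0;1 -.001 0 .157 0 0 0;1 -.001 0 .157 0 0 0;1 -.001 0 .157 0 0 0;1 -.001 0 .157 0 0 0;1 -.001 0 .157 0 0 0",
)

```text
time_s: 23.12
eef_pos: [0.5727, -0.3721, 0.0457]
eef_rot: [0.001, 1.0, -0.026, 0.001]
wrist_force: [-0.1, 2.0, 5.8]
opening: 0.1
grasp_force: 60.7
```

Call:
servo_tool(
  series="1 0 0 -.005 0 0 0;1 0 0 -.02 0 0 0;1 0 0 -.05 0 0 0;1 0 0 -.08 0 0 0;1 0 0 -.1 0 0 0;1 0 0 -.1 0 0 0;1 0 0 -.1 0 0 0",
)

```text
time_s: 23.7
eef_pos: [0.5723, -0.372, 0.146]
eef_rot: [0.001, 1.0, -0.026, 0.002]
wrist_force: [-0.4, 0.1, -1.4]
opening: 0.102
grasp_force: 59.7
```

```bash
python3 plan.py .55,-.2,.16,-7.8 .4295,-.0905,.15,-7.8
```

```text
now [ 0.5723 -0.372   0.146 ] yaw -3.0
(0.55, -0.2, 0.16, -7.8) -> -0.0312 -0.1706 -0.0146 0.2 -0.2 4.8  rows>=4.2
(0.4295, -0.0905, 0.15, -7.8) -> -0.1342 -0.0921 0.01 0.0 0.0 -0.0  rows>=3.9
```

Call:
servo_tool(
  series="1 -.031 -.17 -.014 0 0 4.8;1 -.031 -.17 -.014 0 0 4.8;1 -.031 -.17 -.014 0 0 4.8;1 -.031 -.17 -.014 0 0 4.8;1 -.031 -.17 -.014 0 0 4.8;1 -.157 -.273 -.004 0 0 4.8;1 -.157 -.273 -.004 0 0 4.8;1 -.157 -.273 -.004 0 0 4.8;1 -.157 -.273 -.004 0 0 4.8;1 -.157 -.273 -.004 0 0 4.8;1 -.157 -.273 -.004 0 0 4.8;1 -.157 -.273 -.004 0 0 4.8",
)

```text
time_s: 24.7
eef_pos: [0.4291, -0.0906, 0.1471]
eef_rot: [0.0, 0.998, -0.068, 0.0]
wrist_force: [-0.0, -0.4, -0.1]
opening: 0.098
grasp_force: 59.7
```

Run:
```python
from held import *
T=T_tool(); c=shot("wrist","w17.png"); print(T[:3,3].round(4))
b=held(c,"yoke",T,-7.8,T[:2,3]); print(b.round(4))
v=cavity(c,"yoke",(.4286,-.0908),-7.8,.05); print(v.round(4))
t=T[:2,3]+np.array([.4286,-.0908])-b[:2]; print(t)
plan([(*t,.05,-7.8)])
for x in ((.5232,-.109),(.4952,.0617),(.442,.001)): seated(c,x)
```

```text
[ 0.4291 -0.0906  0.1471]
[ 0.4283 -0.0893 -8.7292 -0.7838]
[ 0.4286 -0.0903 -8.4841 -0.8978]
[ 0.4293944  -0.09207863]
now [ 0.4298 -0.0911  0.1474] yaw -7.81
(np.float64(0.42939439980769156), np.float64(-0.09207862786575678), 0.05, -7.8) -> -0.0003 0.001 0.0974 0.0 -0.0 -0.0  rows>=2.3
base z [980, 91, 1014, 3721, 2933, 55, 0] fin top 0.0458 (array([ 0.5228, -0.1084]), np.float64(-7.4), np.float64(0.039), 1350)
base z [88, 191, 676, 2279, 1595, 162, 166] fin top 0.0455 (array([0.496 , 0.0591]), np.float64(-7.6), np.float64(0.041), 2098)
base z [593, 116, 786, 2494, 912, 87, 97] fin top 0.2095 (array([ 0.4421, -0.0009]), np.float64(-7.5), np.float64(0.041), 1573)
```

View pics/w17.png

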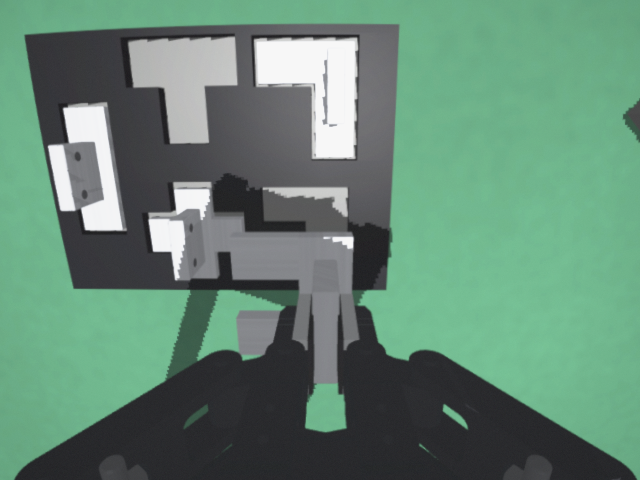

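Ell, bar and cross are all down in their cavities, and the yoke is held over its own. I'll lower it with a 1 mm y shift.

Call:
servo_tool(
  series="1 -.0003 .001 .03 0 0 0;1 -.0003 .001 .06 0 0 0;1 -.0003 .001 .075 0 0 0;1 -.0003 .001 .082 0 0 0;1 -.0003 .001 .087 0 0 0;1 -.0003 .001 .091 0 0 0;1 -.0003 .001 .095 0 0 0;1 -.0003 .001 .097 0 0 0;1 -.0003 .001 .097 0 0 0;1 -.0003 .001 .097 0 0 0",
)

```text
time_s: 25.58
eef_pos: [0.4289, -0.0915, 0.0508]
eef_rot: [0.0, 0.998, -0.068, 0.0]
wrist_force: [0.2, 0.9, -0.7]
opening: 0.104
grasp_force: 59.7
```

Call:
servo_tool(
  series=".6 0 0 0 0 0 0;.3 0 0 0 0 0 0;.3 0 0 0 0 0 0;.3 0 0 0 0 0 0;.3 0 0 -.02 0 0 0;.3 0 0 -.06 0 0 0;-1 0 0 -.1 0 0 0;-1 0 0 -.14 0 0 0;-1 0 0 -.18 0 0 0;-1 -.03 -.05 -.22 0 0 0;-1 -.03 -.05 -.24 0 0 0;-1 -.03 -.05 -.24 0 0 0",
)

```text
time_s: 26.58
eef_pos: [0.4068, -0.036, 0.2968]
eef_rot: [0.001, 0.998, -0.067, 0.005]
wrist_force: [1.6, 0.1, 0.3]
opening: 1.001
grasp_force: 0.0
```

Run:
```python
from held import *
c=shot("wrist","w18.png"); t=shot("top","top1.png")
for x in ((.5232,-.109),(.4952,.0617),(.442,.001),(.4286,-.0908)): seated(c,x)
plan([(.7045,.0294,.22,2.4),(.7045,.0294,.1,2.4)])
a=t["img"][165:325,100:500,::-1]; b=cv2.resize(a,None,fx=2,fy=2,interpolation=cv2.INTER_CUBIC)
d=cv2.resize(np.ascontiguousarray(c["img"][:400,:,::-1]),(400,250)); o=np.zeros((570,800,3),np.uint8); o[:320]=b; o[320:,:400]=d; cv2.imwrite("pics/v1.png",o)
```

```text
base z [356, 77, 379, 1376, 1138, 58, 21] fin top 0.0459 (array([ 0.5222, -0.1074]), np.float64(-7.5), np.float64(0.04), 605)
base z [175, 55, 327, 1143, 1071, 76, 35] fin top 0.0459 (array([0.4957, 0.0604]), np.float64(-7.5), np.float64(0.04), 641)
base z [412, 29, 421, 1426, 520, 32, 14] fin top 0.3604 (array([4.412e-01, 4.000e-04]), np.float64(-7.6), np.float64(0.04), 495)
base z [366, 46, 336, 1208, 875, 44, 15] fin top 0.3586 (array([ 0.4285, -0.0899]), np.float64(-6.6), np.float64(0.04), 487)
now [ 0.4062 -0.0374  0.2922] yaw -7.7
(0.7045, 0.0294, 0.22, 2.4) -> 0.2863 -0.1062 0.0734 0.1 -0.3 -10.1  rows>=7.5
(0.7045, 0.0294, 0.1, 2.4) -> -0.0 0.0 0.12 0.0 0.0 -0.0  rows>=2.9
```

View pics/v1.png

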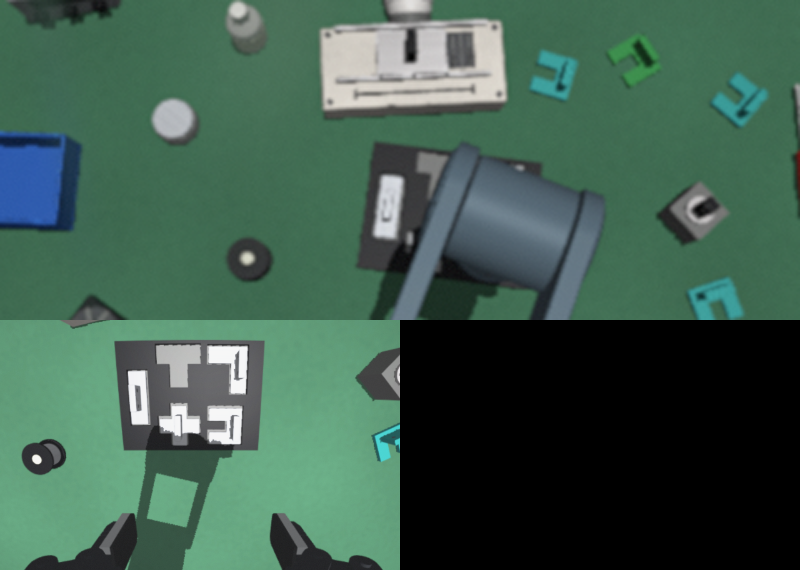

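All four brackets sit flat in their cavities (bottom inset) and only the tee cavity is empty. Next I'll slide the shutter fully open.

Call:
servo_tool(
  series="-1 .286 -.106 .073 0 0 -10;-1 .286 -.106 .073 0 0 -10;-1 .286 -.106 .073 0 0 -10;-1 .286 -.106 .073 0 0 -10;-1 .286 -.106 .073 0 0 -10;-1 .286 -.106 .073 0 0 -10;-1 .286 -.106 .073 0 0 -10;-1 .286 -.106 .073 0 0 -10;-1 .286 -.106 .073 0 0 -10;-1 .286 -.106 .073 0 0 -10;-1 .286 -.106 .073 0 0 -10",
)

```text
time_s: 27.6
eef_pos: [0.7022, 0.0279, 0.2152]
eef_rot: [-0.0, 1.0, 0.019, -0.002]
wrist_force: [-0.8, 0.2, 0.6]
opening: 0.999
grasp_force: 0.0
```

Run:
```python
from held import *
c=shot("wrist","w19.png"); p,_=cloud(c); m=(p[:,2]>.098)&(p[:,2]<.112)&(abs(p[:,0]-.705)<.04)&(abs(p[:,1]-.03)<.05);q=p[m]
print("tab",q.mean(0),np.percentile(q,[1,99],axis=0)); plan([(q[:,0].mean(),q[:,1].mean(),.1,2.4)])
```

```text
tab [0.70415668 0.02938792 0.10362182] [[0.68684962 0.02224458 0.09886538]
 [0.71984466 0.03636325 0.1052358 ]]
now [0.7023 0.0279 0.2163] yaw 2.17
(np.float64(0.7041566845694461), np.float64(0.029387919879501487), 0.1, 2.4) -> 0.0022 -0.0014 0.1163 -0.0 0.1 -0.2  rows>=2.8
```

Call:
servo_tool(
  series="-1 .002 -.0015 .04 0 0 0;-1 .002 -.0015 .08 0 0 0;-1 .002 -.0015 .105 0 0 0;-1 .002 -.0015 .116 0 0 0;-1 .002 -.0015 .116 0 0 0;0 .002 -.0015 .116 0 0 0;.6 .002 -.0015 .116 0 0 0;1 .002 -.0015 .116 0 0 0;1 .002 -.0015 .116 0 0 0;1 .002 -.0015 .116 0 0 0;1 .002 -.0015 .116 0 0 0;1 .002 -.0015 .116 0 0 0",
)

```text
time_s: 28.65
eef_pos: [0.7058, 0.0298, 0.1026]
eef_rot: [0.0, 1.0, 0.019, 0.001]
wrist_force: [-1.9, -1.3, 5.2]
opening: 0.154
grasp_force: 59.4
```

Call:
servo_tool(
  series="1 0 -.005 0 0 0 0;1 0 -.01 0 0 0 0;1 0 -.015 0 0 0 0;1 0 -.02 0 0 0 0;1 0 -.025 0 0 0 0;1 0 -.03 0 0 0 0;1 0 -.035 0 0 0 0;1 0 -.04 0 0 0 0;1 0 -.0445 0 0 0 0;1 0 -.0445 0 0 0 0;1 0 -.0445 0 0 0 0;1 0 -.0445 0 0 0 0",
)

```text
time_s: 29.65
eef_pos: [0.7039, 0.0747, 0.1026]
eef_rot: [0.0, 1.0, 0.02, 0.0]
wrist_force: [-3.2, -0.5, 6.3]
opening: 0.156
grasp_force: 59.8
```

Call:
servo_tool(
  series="0.3 0 0 0 0 0 0;-.5 0 0 0 0 0 0;-.5 0 0 0 0 0 0;-.5 0 0 0 0 0 0;-.5 0 0 0 0 0 0;-.5 0 0 -.04 0 0 0;-1 0 0 -.08 0 0 0;-1 0 0 -.12 0 0 0;-1 0 0 -.15 0 0 0;-1 0 0 -.15 0 0 0;-1 0 0 -.15 0 0 0;-1 0 0 -.15 0 0 0",
)

```text
time_s: 30.65
eef_pos: [0.7031, 0.0746, 0.2505]
eef_rot: [-0.0, 1.0, 0.019, -0.001]
wrist_force: [0.1, 0.3, -0.7]
opening: 1.004
grasp_force: 0.0
```

Run:
```python
from held import *
c=shot("wrist","w20.png"); p,_=cloud(c); m=(p[:,2]>.098)&(p[:,2]<.112)&(abs(p[:,0]-.705)<.04)&(abs(p[:,1]-.075)<.05);q=p[m]
print("tab",q.mean(0),np.percentile(q,[1,99],axis=0)); plan([(.483,-.25,.25,0)])
# stand & probe from w1, w15, w16
for n in("w1","w16"):
    c=load(n);p,_=cloud(c); m=(p[:,2]>.052)&(p[:,2]<.063)&(np.hypot(p[:,0]-.482,p[:,1]+.35)<.045); q=p[m][:,:2].astype(np.float32)
    print(n,cv2.minAreaRect(q*1000)); m=(p[:,2]>.105)&(p[:,2]<.118)&(np.hypot(p[:,0]-.482,p[:,1]+.35)<.03); q=p[m][:,:2].astype(np.float32); print(cv2.minAreaRect(q*1000),p[m].mean(0))
```

```text
tab [0.70199345 0.07418856 0.10373285] [[0.68492261 0.0671209  0.0992876 ]
 [0.7176861  0.08107074 0.10553652]]
now [0.7026 0.0746 0.2493] yaw 2.21
(0.483, -0.25, 0.25, 0) -> -0.232 0.3159 -0.0001 -0.0 0.2 2.2  rows>=9.4
w1 ((482.2239990234375, -351.1653747558594), (56.77334213256836, 56.71260070800781), 39.97673797607422)
((482.65960693359375, -350.70159912109375), (18.49291229248047, 18.256885528564453), 39.850921630859375) [ 0.48329279 -0.35014994  0.10934626]
w16 ((481.83001708984375, -351.2018737792969), (57.28725051879883, 57.860931396484375), 40.59011459350586)
((482.707275390625, -350.9466552734375), (18.814739227294922, 18.98640251159668), 42.17938995361328) [ 0.48386326 -0.35140658  0.10928556]
```

```bash
python3 - <<'E'
from held import *
for n in("w4","w19","w20","top1","top0"):
    c=load(n);p,uv=cloud(c); P=at_z(c,uv,.055) if n.startswith("top") else at_z(c,uv,.055)
    g=c["img"][uv[:,1],uv[:,0]].max(1).astype(float)
    a=np.array([.651,-.055]);b=np.array([.644,.1045]);u=(b-a)/np.linalg.norm(b-a); nn=np.array([-u[1],u[0]])
    s=(P[:,:2]-a)@u; d=(P[:,:2]-a)@nn
    m=(abs(d)<.009)&(s>-.012)&(s<.172)&(g<80)
    if m.sum()<20: print(n,"few",m.sum()); continue
    k=m&(s>.01)&(s<.15); f=np.polyfit(s[k],d[k],1); e=s[m&(abs(d-np.polyval(f,s))<.002)]
    for q in(e.min(),e.max()): print(n,(a+u*q+nn*np.polyval(f,q)).round(4),end=" ")
    print(m.sum(),e.ptp() if hasattr(e,"ptp") else np.ptp(e))
E
python3 plan.py .4825,-.351,.22,40 .4825,-.351,.098,40
```

```text
w4 [ 0.6517 -0.0544] w4 [0.6419 0.1062] 798 0.1608601359197709
w19 [ 0.6509 -0.0546] w19 [0.6441 0.107 ] 572 0.1617566731443753
w20 [ 0.6509 -0.0541] w20 [0.6439 0.1061] 388 0.1602870155870838
top1 few 0
top0 few 0
now [0.7026 0.0746 0.2493] yaw 2.21
(0.4825, -0.351, 0.22, 40.0) -> -0.2363 0.4169 0.0299 -0.1 0.2 -37.8  rows>=11.5
(0.4825, -0.351, 0.098, 40.0) -> -0.0 0.0 0.122 0.0 0.0 0.0  rows>=2.9
```

Call:
servo_tool(
  series="-1 -.236 .417 .03 0 0 -37.8;-1 -.236 .417 .03 0 0 -37.8;-1 -.236 .417 .03 0 0 -37.8;-1 -.236 .417 .03 0 0 -37.8;-1 -.236 .417 .03 0 0 -37.8;-1 -.236 .417 .03 0 0 -37.8;-1 -.236 .417 .03 0 0 -37.8;-1 -.236 .417 .03 0 0 -37.8;-1 -.236 .417 .03 0 0 -37.8;-1 -.236 .417 .03 0 0 -37.8;-1 -.236 .417 .03 0 0 -37.8;-1 -.236 .417 .03 0 0 -37.8",
)

```text
time_s: 31.7
eef_pos: [0.4808, -0.3536, 0.2187]
eef_rot: [-0.002, 0.94, 0.341, -0.001]
wrist_force: [-0.1, 1.1, 0.3]
opening: 1.003
grasp_force: 0.0
```

Call:
servo_tool(
  series="-1 0 0 0 0 0 0;-1 0 0 0 0 0 0;-1 0 0 0 0 0 0",
)

```text
time_s: 31.95
eef_pos: [0.4833, -0.3502, 0.2196]
eef_rot: [-0.002, 0.94, 0.342, -0.0]
wrist_force: [0.2, -0.0, 0.8]
opening: 1.0
grasp_force: 0.0
```

Run:
```python
from held import *
c=shot("wrist","w21.png");p,_=cloud(c); m=(p[:,2]>.052)&(p[:,2]<.063)&(np.hypot(p[:,0]-.482,p[:,1]+.35)<.045); q=p[m][:,:2].astype(np.float32)
print(cv2.minAreaRect(q*1000)); m=(p[:,2]>.106)&(p[:,2]<.118)&(np.hypot(p[:,0]-.482,p[:,1]+.35)<.03); q=p[m][:,:2].astype(np.float32); r=cv2.minAreaRect(q*1000);print(r,p[m].mean(0))
plan([(.482,-.351,.22,40.5),(.482,-.351,.098,40.5)])
```

```text
((481.86956787109375, -351.37823486328125), (56.57318878173828, 56.15498733520508), 40.14134979248047)
((482.2897033691406, -350.97833251953125), (17.86455535888672, 18.069135665893555), 41.12189483642578) [ 0.48260633 -0.35063872  0.10968664]
now [ 0.4838 -0.3499  0.2201] yaw 40.05
(0.482, -0.351, 0.22, 40.5) -> -0.0021 -0.0003 0.0001 -0.1 -0.0 -0.4  rows>=0.1
(0.482, -0.351, 0.098, 40.5) -> 0.0 0.0 0.122 0.0 0.0 0.0  rows>=2.9
```

View pics/w21.png

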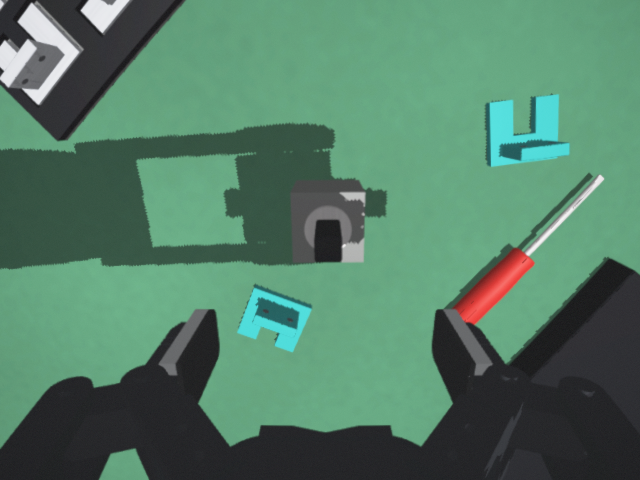

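The probe grip at (328,240) is square between the pads. I'll grasp it and lift.

Call:
servo_tool(
  series="-1 -.0015 0 .04 0 0 -.4;-1 -.0015 0 .08 0 0 -.4;-1 -.0015 0 .11 0 0 -.4;-1 -.0015 0 .122 0 0 -.4;-1 -.0015 0 .122 0 0 -.4;0 -.0015 0 .122 0 0 -.4;.5 -.0015 0 .122 0 0 -.4;1 -.0015 0 .122 0 0 -.4;1 -.0015 0 .122 0 0 -.4;1 -.0015 0 .122 0 0 -.4;1 -.0015 0 .122 0 0 -.4;1 -.0015 0 .122 0 0 -.4",
)

```text
time_s: 33.0
eef_pos: [0.4832, -0.3528, 0.1007]
eef_rot: [0.001, 0.939, 0.345, 0.0]
wrist_force: [-0.3, 0.7, 7.3]
opening: 0.203
grasp_force: 59.2
```

Call:
servo_tool(
  series="1 0 0 -.005 0 0 0;1 0 0 -.02 0 0 0;1 0 0 -.04 0 0 0;1 0 0 -.06 0 0 0;1 0 0 -.08 0 0 0;1 0 0 -.11 0 0 0;1 0 0 -.12 0 0 0;1 0 0 -.12 0 0 0;1 0 0 -.12 0 0 0;1 0 0 -.12 0 0 0",
)

```text
time_s: 33.83
eef_pos: [0.4818, -0.3513, 0.2172]
eef_rot: [-0.001, 0.938, 0.345, -0.001]
wrist_force: [-0.3, 0.2, -2.6]
opening: 0.202
grasp_force: 58.6
```

Run:
```python
from held import *
T=T_tool();c=shot("wrist","w22.png"); print(T[:3,3].round(4))
plan([(.651,-.058,.2,40)])
a=T[:3,3]+[0,0,-.081]; print("pred tip px",proj(c,a))
q=at_depth(c,[(u,v) for v in range(150,400,10) for u in range(315,337,4)]); 
p,_=cloud(c); m=(np.hypot(p[:,0]-a[0],p[:,1]-a[1])<.03)&(p[:,2]>.09)&(p[:,2]<.23); q=p[m]
for lo in np.arange(.12,.21,.01):
    k=q[(q[:,2]>=lo)&(q[:,2]<lo+.01)]
    if len(k): print(lo.round(2),len(k),k.mean(0).round(4),np.ptp(k,axis=0).round(3))
print("min z",np.sort(q[:,2])[:10].round(4))
```

```text
[ 0.4818 -0.3513  0.2172]
now [ 0.4817 -0.3513  0.2169] yaw 40.4
(0.651, -0.058, 0.2, 40) -> 0.319 -0.1136 0.0173 -0.2 0.0 0.4  rows>=8.1
pred tip px [[328.49500728 264.30802722]]
0.13 3 [ 0.4818 -0.3487  0.1322] [0.001 0.001 0.001]
0.17 530 [ 0.4904 -0.3425  0.1787] [0.03  0.03  0.005]
0.18 1385 [ 0.4886 -0.343   0.1818] [0.03  0.031 0.01 ]
0.19 775 [ 0.4878 -0.3441  0.196 ] [0.027 0.032 0.01 ]
0.2 1391 [ 0.4875 -0.3444  0.2052] [0.029 0.034 0.01 ]
min z [0.1316 0.1321 0.133  0.1747 0.1749 0.1749 0.175  0.1751 0.1751 0.1751]
```

Call:
servo_tool(
  series="1 .32 -.115 .017 0 0 .4;1 .32 -.115 .017 0 0 .4;1 .32 -.115 .017 0 0 .4;1 .32 -.115 .017 0 0 .4;1 .32 -.115 .017 0 0 .4;1 .32 -.115 .017 0 0 .4;1 .32 -.115 .017 0 0 .4;1 .32 -.115 .017 0 0 .4;1 .32 -.115 .017 0 0 .4;1 .32 -.115 .017 0 0 .4;1 .32 -.115 .017 0 0 .4;1 .32 -.115 .017 0 0 .4",
)

```text
time_s: 34.88
eef_pos: [0.6508, -0.0584, 0.2012]
eef_rot: [-0.0, 0.94, 0.342, -0.001]
wrist_force: [-0.1, -0.3, -1.2]
opening: 0.203
grasp_force: 58.7
```

Call:
servo_tool(
  series="1 0 0 .02 0 0 0;1 0 0 .035 0 0 0;1 0 0 .04 0 0 0;1 0 0 .04 0 0 0;1 0 0 .04 0 0 0;1 0 0 .04 0 0 0",
)

```text
time_s: 35.38
eef_pos: [0.6523, -0.0581, 0.1635]
eef_rot: [0.001, 0.94, 0.342, 0.001]
wrist_force: [0.4, -0.3, -0.4]
opening: 0.2
grasp_force: 58.7
```

Run:
```python
from held import *
T=T_tool();c=shot("wrist","w23.png"); s=shot("scene","s1.png"); print(T[:3,3].round(4))
tip=T[:3,3]+[0,0,-.0855]; print("tip",tip.round(4))
print(proj(s,tip),proj(s,[.651,-.0545,.055]),proj(s,[.644,.106,.055]))
u,v=proj(s,tip)[0].astype(int)
a=cv2.resize(np.ascontiguousarray(s["img"][v-40:v+35,u-50:u+50,::-1]),None,fx=5.3,fy=5.3,interpolation=cv2.INTER_CUBIC)[:397,:530]
u,v=proj(c,tip)[0].astype(int); print("wrist tip",u,v,proj(c,[.651,-.0545,.055]))
b=np.ascontiguousarray(c["img"][140:440,190:460,::-1]); o=np.zeros((400,800,3),np.uint8); o[:a.shape[0],:530]=a; o[:300,530:]=b; cv2.imwrite("pics/v2.png",o)
plan([(.651,-.0545,.05+.0855+.0085,40)])
```

```text
[ 0.6523 -0.0581  0.1635]
tip [ 0.6523 -0.0581  0.078 ]
[[284.6951947  281.31295983]] [[286.44122086 285.05031812]] [[347.59904433 284.92284385]]
wrist tip 327 261 [[321.79565819 246.39785687]]
now [ 0.6524 -0.0577  0.1636] yaw 39.98
(0.651, -0.0545, 0.14400000000000002, 40) -> 0.001 -0.0034 0.0196 0.1 -0.1 -0.0  rows>=0.5
```

View pics/v2.png

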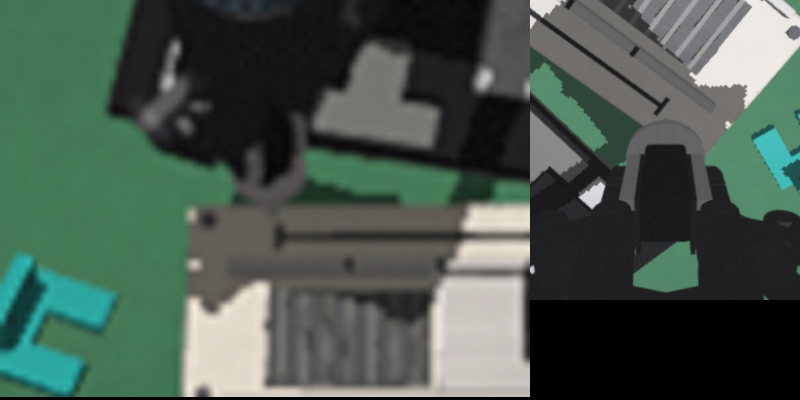

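The scene crop shows the tip at about (284,280), just short of the seam's right end at (286,285), within 1–2 px of prediction. I'll lower to about 2.5 mm above the seam.

Call:
servo_tool(
  series="1 0 -.0017 .005 0 0 0;1 0 -.0017 .01 0 0 0;1 0 -.0017 .015 0 0 0;1 0 -.0017 .018 0 0 0;1 0 -.0017 .02 0 0 0;1 0 -.0017 .02 0 0 0;1 0 -.0017 .02 0 0 0;1 0 -.0017 .02 0 0 0;1 0 -.0017 .02 0 0 0",
)

```text
time_s: 36.23
eef_pos: [0.6509, -0.0559, 0.1426]
eef_rot: [0.0, 0.94, 0.342, 0.0]
wrist_force: [-0.8, 0.3, -0.7]
opening: 0.201
grasp_force: 58.7
```

```bash
python3 plan.py .6511,-.0565,.143,40 .644,.1085,.143,40;  python3 - <<'E'
from held import *
T=T_tool();c=shot("wrist"); p,_=cloud(c)
a=T[:3,3]; m=(np.hypot(p[:,0]-a[0],p[:,1]-a[1])<.025)&(p[:,2]>.085)&(p[:,2]<.115); print("collar z",np.histogram(p[m][:,2],np.arange(.085,.117,.002)),T_tool()[:3,3])
m=(abs(p[:,0]-.652)<.012)&(abs(p[:,1]-.01)<.02); print("box z",np.median(p[m][:,2]))
E
```

```text
now [ 0.6509 -0.0559  0.1426] yaw 40.01
(0.6511, -0.0565, 0.143, 40.0) -> -0.0002 0.0006 -0.0004 0.0 -0.0 0.0  rows>=0.0
(0.644, 0.1085, 0.143, 40.0) -> 0.1006 -0.131 0.0 0.0 0.0 0.0  rows>=4.0
collar z (array([   0,    0,    0,    0,    0,    0,    0,   13,  100,  209, 1302,
         65,   56,   80,   80]), array([0.085, 0.087, 0.089, 0.091, 0.093, 0.095, 0.097, 0.099, 0.101,
       0.103, 0.105, 0.107, 0.109, 0.111, 0.113, 0.115])) [ 0.65084354 -0.0558958   0.14258088]
box z 0.054074492254615886
```

Call:
servo_tool(
  series="1 .00102 -.00132 0 0 0 0;1 .00203 -.00265 0 0 0 0;1 .00305 -.00397 0 0 0 0;1 .00407 -.0053 0 0 0 0;1 .00508 -.00662 0 0 0 0;1 .0061 -.00795 0 0 0 0;1 .00712 -.00927 0 0 0 0;1 .00813 -.0106 0 0 0 0;1 .00915 -.01192 0 0 0 0;1 .01017 -.01325 0 0 0 0;1 .01118 -.01457 0 0 0 0;1 .0122 -.0159 0 0 0 0",
)

```text
time_s: 37.28
eef_pos: [0.6498, -0.0357, 0.1423]
eef_rot: [-0.0, 0.94, 0.342, 0.0]
wrist_force: [0.6, -0.3, -1.1]
opening: 0.202
grasp_force: 58.7
```

Call:
servo_tool(
  series="1 .00102 -.00132 0 0 0 0;1 .00203 -.00265 0 0 0 0;1 .00305 -.00397 0 0 0 0;1 .00407 -.0053 0 0 0 0;1 .00508 -.00662 0 0 0 0;1 .0061 -.00795 0 0 0 0;1 .00712 -.00927 0 0 0 0;1 .00813 -.0106 0 0 0 0;1 .00915 -.01192 0 0 0 0;1 .01017 -.01325 0 0 0 0;1 .01118 -.01457 0 0 0 0;1 .0122 -.0159 0 0 0 0",
)

```text
time_s: 38.28
eef_pos: [0.6489, -0.0157, 0.1423]
eef_rot: [0.0, 0.94, 0.342, 0.0]
wrist_force: [0.0, -1.1, -1.0]
opening: 0.203
grasp_force: 58.7
```

```bash
python3 plan.py .644,.1085,.1425,40
```

```text
now [ 0.6489 -0.0157  0.1423] yaw 40.0
(0.644, 0.1085, 0.1425, 40.0) -> 0.0761 -0.0983 -0.0002 0.0 -0.0 0.0  rows>=3.0
```

Call:
servo_tool(
  series="1 .00102 -.00132 0 0 0 0;1 .00203 -.00265 0 0 0 0;1 .00305 -.00397 0 0 0 0;1 .00407 -.0053 0 0 0 0;1 .00508 -.00662 0 0 0 0;1 .0061 -.00795 0 0 0 0;1 .00712 -.00927 0 0 0 0;1 .00813 -.0106 0 0 0 0;1 .00915 -.01192 0 0 0 0;1 .01017 -.01325 0 0 0 0;1 .01118 -.01457 0 0 0 0;1 .0122 -.0159 0 0 0 0",
)

```text
time_s: 39.28
eef_pos: [0.648, 0.0044, 0.1423]
eef_rot: [-0.0, 0.94, 0.342, 0.0]
wrist_force: [0.3, 0.2, -0.4]
opening: 0.204
grasp_force: 58.7
```

Call:
servo_tool(
  series="1 .00102 -.00132 0 0 0 0;1 .00203 -.00265 0 0 0 0;1 .00305 -.00397 0 0 0 0;1 .00407 -.0053 0 0 0 0;1 .00508 -.00662 0 0 0 0;1 .0061 -.00795 0 0 0 0;1 .00712 -.00927 0 0 0 0;1 .00813 -.0106 0 0 0 0;1 .00915 -.01192 0 0 0 0;1 .01017 -.01325 0 0 0 0;1 .01118 -.01457 0 0 0 0;1 .0122 -.0159 0 0 0 0",
)

```text
time_s: 40.28
eef_pos: [0.6471, 0.0244, 0.1423]
eef_rot: [-0.0, 0.94, 0.342, -0.0]
wrist_force: [-1.0, -0.6, -1.4]
opening: 0.204
grasp_force: 58.7
```

Call:
servo_tool(
  series="1 .00102 -.00132 0 0 0 0;1 .00203 -.00265 0 0 0 0;1 .00305 -.00397 0 0 0 0;1 .00407 -.0053 0 0 0 0;1 .00508 -.00662 0 0 0 0;1 .0061 -.00795 0 0 0 0;1 .00712 -.00927 0 0 0 0;1 .00813 -.0106 0 0 0 0;1 .00915 -.01192 0 0 0 0;1 .01017 -.01325 0 0 0 0;1 .01118 -.01457 0 0 0 0;1 .0122 -.0159 0 0 0 0",
)

```text
time_s: 41.28
eef_pos: [0.6463, 0.0445, 0.1423]
eef_rot: [-0.0, 0.94, 0.342, 0.0]
wrist_force: [-0.2, 0.6, -0.8]
opening: 0.201
grasp_force: 58.7
```

```bash
python3 plan.py .644,.1085,.1425,40
```

```text
now [0.6463 0.0445 0.1423] yaw 40.01
(0.644, 0.1085, 0.1425, 40.0) -> 0.0394 -0.0505 -0.0002 -0.0 -0.0 0.0  rows>=1.5
```

Call:
servo_tool(
  series="1 .00102 -.00132 0 0 0 0;1 .00203 -.00265 0 0 0 0;1 .00305 -.00397 0 0 0 0;1 .00407 -.0053 0 0 0 0;1 .00508 -.00662 0 0 0 0;1 .0061 -.00795 0 0 0 0;1 .00712 -.00927 0 0 0 0;1 .00813 -.0106 0 0 0 0;1 .00915 -.01192 0 0 0 0;1 .01017 -.01325 0 0 0 0;1 .01118 -.01457 0 0 0 0;1 .0122 -.0159 0 0 0 0",
)

```text
time_s: 42.28
eef_pos: [0.6454, 0.0644, 0.1423]
eef_rot: [0.0, 0.94, 0.342, -0.0]
wrist_force: [0.8, 0.2, -0.7]
opening: 0.207
grasp_force: 58.7
```

Call:
servo_tool(
  series="1 .00102 -.00132 0 0 0 0;1 .00203 -.00265 0 0 0 0;1 .00305 -.00397 0 0 0 0;1 .00407 -.0053 0 0 0 0;1 .00508 -.00662 0 0 0 0;1 .0061 -.00795 0 0 0 0;1 .00712 -.00927 0 0 0 0;1 .00813 -.0106 0 0 0 0;1 .00915 -.01192 0 0 0 0;1 .01017 -.01325 0 0 0 0;1 .01118 -.01457 0 0 0 0;1 .0122 -.0159 0 0 0 0",
)

```text
time_s: 43.28
eef_pos: [0.6445, 0.0845, 0.1423]
eef_rot: [-0.0, 0.94, 0.342, 0.0]
wrist_force: [-0.2, 0.3, -0.2]
opening: 0.198
grasp_force: 58.7
```

Call:
servo_tool(
  series="1 .00102 -.00132 0 0 0 0;1 .00203 -.00265 0 0 0 0;1 .00305 -.00397 0 0 0 0;1 .00407 -.0053 0 0 0 0;1 .00508 -.00662 0 0 0 0;1 .0061 -.00795 0 0 0 0;1 .00712 -.00927 0 0 0 0;1 .00813 -.0106 0 0 0 0;1 .00915 -.01192 0 0 0 0;1 .01017 -.01325 0 0 0 0;1 .01118 -.01457 0 0 0 0;1 .0122 -.0159 0 0 0 0",
)

```text
time_s: 44.28
eef_pos: [0.6436, 0.1045, 0.1423]
eef_rot: [-0.0, 0.94, 0.342, -0.0]
wrist_force: [-0.2, 0.0, -1.9]
opening: 0.201
grasp_force: 58.7
```

Call:
servo_tool(
  series="1 .00102 -.00132 0 0 0 0;1 .00203 -.00265 0 0 0 0;1 .00245 -.0032 0 0 0 0;1 .00245 -.0032 0 0 0 0;1 .00245 -.0032 0 0 0 0;1 .00245 -.0032 0 0 0 0",
)

```text
time_s: 44.78
eef_pos: [0.6435, 0.1083, 0.1423]
eef_rot: [0.0, 0.94, 0.342, 0.0]
wrist_force: [-0.0, 0.0, -0.4]
opening: 0.205
grasp_force: 58.7
```

Call:
servo_tool(
  series="1 0 0 -.01 0 0 0;1 0 0 -.03 0 0 0;1 0 0 -.06 0 0 0;1 0 0 -.075 0 0 0;1 0 0 -.075 0 0 0;1 0 0 -.075 0 0 0",
)

```text
time_s: 45.28
eef_pos: [0.6441, 0.1083, 0.2188]
eef_rot: [0.001, 0.94, 0.342, 0.001]
wrist_force: [-0.2, 0.4, -1.5]
opening: 0.203
grasp_force: 58.7
```

```bash
python3 plan.py .482,-.3513,.217,40.4 .482,-.3513,.103,40.4
```

```text
now [0.6441 0.1083 0.2188] yaw 40.0
(0.482, -0.3513, 0.217, 40.4) -> -0.4196 0.2478 0.0014 0.1 -0.1 -0.4  rows>=11.7
(0.482, -0.3513, 0.103, 40.4) -> 0.0 0.0 0.114 0.0 0.0 -0.0  rows>=2.7
```

Call:
servo_tool(
  series="1 -.035 .0206 0 0 0 0;1 -.07 .0413 0 0 0 0;1 -.105 .062 0 0 0 0;1 -.14 .0826 0 0 0 0;1 -.175 .1033 0 0 0 0;1 -.21 .124 0 0 0 0;1 -.245 .1446 0 0 0 0;1 -.28 .165 0 0 0 0;1 -.315 .186 0 0 0 -.4;1 -.35 .2066 0 0 0 -.4;1 -.385 .227 0 0 0 -.4;1 -.41 .242 0 0 0 -.4",
)

```text
time_s: 46.28
eef_pos: [0.4826, -0.3429, 0.2153]
eef_rot: [-0.001, 0.939, 0.345, -0.001]
wrist_force: [0.4, -0.3, -1.8]
opening: 0.209
grasp_force: 58.8
```

Call:
servo_tool(
  series="1 -.0095 .0058 0 0 0 0;1 -.0095 .0058 0 0 0 0;1 -.0095 .0058 0 0 0 0;1 -.0095 .0058 0 0 0 0;1 -.0095 .0058 0 0 0 0",
)

```text
time_s: 46.7
eef_pos: [0.482, -0.3494, 0.2167]
eef_rot: [-0.001, 0.938, 0.346, -0.0]
wrist_force: [0.1, 0.5, -1.8]
opening: 0.199
grasp_force: 58.8
```

Run:
```python
from held import *
c=shot("wrist","w30.png");p,_=cloud(c); m=(p[:,2]>.052)&(p[:,2]<.063)&(np.hypot(p[:,0]-.482,p[:,1]+.35)<.045); q=p[m][:,:2].astype(np.float32)
print(cv2.minAreaRect(q*1000))
plan([(.482,-.3513,.1015,40.4)])
```

```text
((481.87713623046875, -351.3896484375), (56.79827117919922, 56.135963439941406), 40.60276412963867)
now [ 0.4821 -0.3495  0.2169] yaw 40.52
(0.482, -0.3513, 0.1015, 40.4) -> -0.0012 0.0014 0.1154 -0.0 -0.0 0.1  rows>=2.8
```

Call:
servo_tool(
  series="1 -.001 .0014 0 0 0 0;1 -.001 .0014 .015 0 0 0;1 -.001 .0014 .03 0 0 0;1 -.001 .0014 .045 0 0 0;1 -.001 .0014 .06 0 0 0;1 -.001 .0014 .075 0 0 0;1 -.001 .0014 .09 0 0 0;1 -.001 .0014 .1 0 0 0;1 -.001 .0014 .108 0 0 0;1 -.001 .0014 .113 0 0 0;1 -.001 .0014 .115 0 0 0;1 -.001 .0014 .115 0 0 0",
)

```text
time_s: 47.75
eef_pos: [0.4818, -0.3529, 0.1023]
eef_rot: [0.0, 0.938, 0.345, -0.0]
wrist_force: [-0.0, -0.3, -1.4]
opening: 0.205
grasp_force: 58.8
```

```bash
python3 plan.py .482,-.3513,.1015,40.4
```

```text
now [ 0.4818 -0.3529  0.1023] yaw 40.41
(0.482, -0.3513, 0.1015, 40.4) -> 0.0012 -0.0011 0.0008 0.0 0.0 0.0  rows>=0.0
```

In the hole with no contact load. I'll release and retreat upward.

Call:
servo_tool(
  series="1 .001 -.001 .001 0 0 0;1 .001 -.001 .001 0 0 0;.6 .001 -.001 .001 0 0 0;.2 .001 -.001 .001 0 0 0;-.4 .001 -.001 .001 0 0 0;-.4 .001 -.001 .001 0 0 0;-.4 .001 -.001 .001 0 0 0;-.4 .001 -.001 -.02 0 0 0;-.4 .001 -.001 -.06 0 0 0;-.4 .001 -.001 -.1 0 0 0;-.4 .001 -.001 -.14 0 0 0;-.4 .001 -.001 -.17 0 0 0",
)

```text
time_s: 48.75
eef_pos: [0.4823, -0.352, 0.2763]
eef_rot: [0.002, 0.938, 0.345, 0.001]
wrist_force: [0.5, -0.3, 0.9]
opening: 0.702
grasp_force: 0.0
```

Call:
servo_tool(
  series="-1 -.04 .1 -.03 0 0 0;-1 -.08 .2 -.03 0 0 0;-1 -.08 .2 -.03 0 0 0;-1 -.08 .2 -.03 0 0 0;-1 -.08 .2 -.03 0 0 0;-1 -.08 .2 -.03 0 0 0;-1 -.08 .2 -.03 0 0 0;-1 -.08 .2 -.03 0 0 0",
)

```text
time_s: 49.42
eef_pos: [0.5502, -0.5558, 0.301]
eef_rot: [-0.001, 0.939, 0.345, -0.0]
wrist_force: [0.8, -0.1, 0.2]
opening: 1.002
grasp_force: 0.0
```

Run:
```python
from held import *
t=shot("top","top2.png"); p,_=cloud(t); m=(p[:,2]>.098)&(p[:,2]<.112)&(abs(p[:,0]-.702)<.04)&(abs(p[:,1]-.07)<.06); print("tab",p[m].mean(0),m.sum())
m=(p[:,2]>.1)&(np.hypot(p[:,0]-.482,p[:,1]+.35)<.04); print("probe",p[m].mean(0),np.ptp(p[m],axis=0),m.sum())
a=t["img"][120:340,60:520,::-1]; cv2.imwrite("pics/v3.png",cv2.resize(a,(800,383),interpolation=cv2.INTER_CUBIC)); print(ctrl.get_obs()["wrist_force"],ctrl.get_obs()["time_s"],T_tool()[:3,3])
```

```text
tab [0.70071312 0.07287814 0.10479718] 67
probe [ 0.47020402 -0.3653548   0.5939489 ] [0.05767772 0.0640773  0.5440959 ] 1055
[ 0.35683335 -0.26228766  0.84691355] 49.4667 [ 0.55036946 -0.55488287  0.30172193]
```

View pics/v3.png

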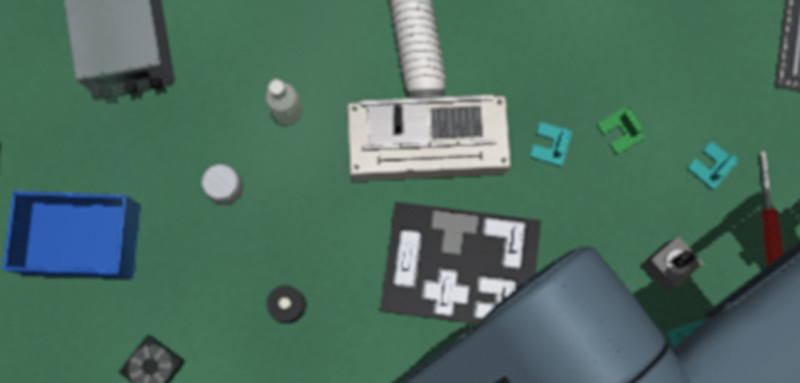

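The final view shows all four brackets in the tray, the shutter fully open, the probe standing in its stand at (680,260), and the bystanders where they were. I'm handing in.

```bash
python3 -c "
from bench import ctrl
print(ctrl.hand_in())"
```

```text
the job is handed in; nothing more can be done
None
```

I did the job in the order asked and handed it in at about 50 s: shutter half open, then bar, ell, cross and yoke into the tray (no tee found), shutter fully open, one probe pass along the seam about 2 mm above it at 2 cm/s, probe back in its stand; hand-in returned no verdict.

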